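Fetch the gold watch from the blocked drawer and weigh it

TASK

Two wristwatches on display stands block the drawer of the glass-topped watch chest: lift both stands aside into the green tray, pull the drawer open, take out the gold watch head with the white dial and lay it dial up in the middle of the scale's round pan. Then push the drawer fully shut and stand both watches back upright, each on the very spot where it stood at the start. Set everything down gently without dropping it, and leave the other two watch heads in the drawer and the small jar where they are.

Things in the scene. Friction and masses are not known exactly. Their poses are not given: they have to be found in the camera images.
- stand_black_center (a point): Stand: round BLACK base (60 mm wide, 11 high) with a steel watch, white dial; 76 mm high, 0.18-0.29 kg. Point on its axis 38 mm up, z up. Grip at this point from above across y: the bracelet is 22 mm wide in y, 46 long in x, top 27 mm above the point. The 40 mm dial leans out at -x, 12 mm or more from the axis. Starts before the drawer, at the left or right spot; must return there, any facing.
- stand_red_center (a point): Loose watch stand: round RED base with a black watch, orange dial. Same sizes, mass, point, axes and grip as the black stand. Starts at the other spot before the drawer, its axis 112 to 142 mm from the black one's, and must return to its own starting spot, any facing.
- head_gold_center (a point): Loose watch head without strap, GOLD case, WHITE dial: the one to fetch. Disc 40 mm wide, 12 thick, 0.06-0.09 kg; point at its centre, z up through the dial. Lugs make it 48 mm long in x; a 3 mm crown is at -y. Grip from above across y (40 mm) or x. Starts in the shut drawer under clear glass, in any of three places in a row along the drawer front, 84 mm apart.
- head_black_center (a point): Steel watch head with BLACK dial in the drawer, same sizes and axes as the gold one; stays on its seat.
- head_blue_center (a point): Steel watch head with BLUE dial in the drawer, same sizes and axes as the gold one; stays on its seat.
- drawer (a joint): Drawer travel, m: 0 shut, 0.15 fully out (stop). Friction 1.5 N, stays where left. Heads lie on 32 mm square seats, tops 32 mm above the table, so head centres are 38 mm up; drawer floor 15 mm up. Free round an outer head's centre: 60 mm to front and back, 66 mm to the side wall (52 mm high). Chest top (glass in a wood rim) 72 mm high; fully out, heads are 85 mm in front of it.
- drawer_handle (a point): Middle of the drawer's brass bar handle, 46 mm above the table; moves with the drawer. -x points the way the drawer opens, y along the bar. Round bar 10 mm thick, 100 mm long, 35 mm in front of the 328 mm wide wooden drawer front, free from above: pinch it with fingers closing along x and pull or push straight along x.
- tray_floor (a point): Fixed shallow green tray, the side area. Point at the centre of its floor, 5 mm above the table, z up. Inside 258 mm along x, 158 mm along y; walls 6 mm thick, 22 mm high above the table. Room for both stands, for instance 65 mm either side of the point along x.
- pan (a point): Centre of the top face of the round steel pan (110 mm wide) of a white fixed bench scale; the top face is flat, 42 mm above the table, z up; the watch head is only 12 mm thick, so hold it by the fingertips to clear the pan. Body of the scale 185 mm along x, 125 along y, 30 mm high; its display lies 98 mm from the pan's centre at -x.
- jar_center (a point): Small amber jar with a brass lid, 40 mm wide, 46 mm high, point at its centre, loose; to be left alone.
Not all that is in view belongs to the job. Of the things that look like the part that bears stand_black_center, take the one that is farthest from the robot's base at the start.

How it is judged (in metres and radians):
On the way, in this order (a step that is already met when the one before it is completed fails the run):
1. both stands have been set down upright in the green tray (x of stand_black_center in the frame of tray_floor between -0.11 and 0.11 m and y of stand_black_center in the frame of tray_floor between -0.06 and 0.06 m and z of each of stand_black_center, stand_red_center in the frame of tray_floor below 0.042 m and angle between each of stand_black_center, stand_red_center's own z axis and vertical below 0.12 rad and x of stand_red_center in the frame of tray_floor between -0.11 and 0.11 m and y of stand_red_center in the frame of tray_floor between -0.06 and 0.06 m), for 0.2 s.
2. the gold watch head lies dial up in the middle of the scale pan, let go (horizontal distance between head_gold_center and pan below 0.015 m and z of head_gold_center in the frame of pan below 0.01 m and angle between head_gold_center's own z axis and vertical below 0.12 rad and contact force between head_gold and the fingers below 0.05 N), for 0.2 s.
At the end, for the whole second after the job is handed in: Gold head dial up on the pan within 15 mm of its centre; drawer shut to within 6 mm; each stand upright within 15 mm of where it started; the other two heads (in the shut drawer) and the jar within 15 mm of their starts; all released and at rest (horizontal distance between head_gold_center and pan below 0.015 m and z of head_gold_center in the frame of pan between 0.002 and 0.01 m and angle between head_gold_center's own z axis and vertical below 0.12 rad and value of joint drawer below 0.006 m and distance of each of stand_black_center, stand_red_center, head_black_center, head_blue_center, jar_center from where it was at the start of the episode below 0.015 m and angle between each of stand_black_center, stand_red_center's own z axis and vertical below 0.1 rad and linear speed of each of stand_black, stand_red, head_gold below 0.02 m/s); the robot touches nothing.
It fails at once if a display stand is knocked over (tilted more than about 35 degrees) (angle between any of stand_black_center, stand_red_center's own z axis and vertical above 0.6 rad).
It fails at once if a stand or the gold watch head is let go in the air, more than about 3 cm above where it would rest ((height (world z) of stand_black_center above 0.078 m and contact force between stand_black and the fingers below 0.02 N) or (height (world z) of stand_red_center above 0.078 m and contact force between stand_red and the fingers below 0.02 N) or (height (world z) of head_gold_center above 0.08 m and contact force between head_gold and the fingers below 0.02 N)).
It also fails if it takes over 131 s, if anything falls off the work surface, if the arm or the gripper's body presses on something with over 40 N, if the wrist force passes 120 N, or if a joint passes its speed limit or range.

ROBOT

A 7-joint arm with a two-finger parallel gripper is mounted at the origin on the work surface. World frame = base frame: x ahead of the robot, y to its left, z up, the work surface at z = 0. Lengths are in mm, angles in rad, forces in N, time in s.
With the tool pointing down it reaches from about 350 to 900 mm from the base axis. Payload 8.1 kg.
Tool frame: the origin (TCP) lies on the centre line of the jaws, within the pads' length; the fingertips stand 17 mm ahead of it and the grasp point (between the pads) lies 2 mm behind it; z points along the fingers, x is the direction in which the jaws open and shut, and the axes are right-handed (so a half turn about z gives the same grasp; the last joint's range is limited). The gripper opens to 92 mm and grips with 3 to 60 N. Pads are 19 mm wide; open, the fingers measure 130 mm over their backs; the gripper's body (75 mm by 190 mm) begins 47 mm behind the grasp point.
Start: joints at [-1.345, 0.434, 0.025, 1.573, -0.012, 1.134, -0.075], TCP at [201.844, 591.523, 243.742] pointing down, gripper open.
Joint ranges: [-2.62, 2.62], [-0.44, 2.09], [-1.27, 1.32], [0.08, 2.57], [-1.32, 4.46], [0.12, 2], [-2.74, 2.74]. Speed limits (rad/s): [2.22, 2.22, 3.01, 3.01, 3.14, 3.14, 3.14].

INTERFACE

Orientations are given as a 3x3 rotation matrix whose columns are the frame's x, y, z axes.
In Python, from cell import r gives the robot as it stands. The module is installed in compiled form; this text tells all that it offers.
- The arm moves only by the shell command python3 -m pendant 'ROWS' [FORCE]. ROWS is JSON, a list of rows, each a list of 3 entries, a list of its own where there are three numbers: the shift along the tool's x, y, z in m, then the turn, a rotation vector about the tool's x, y, z in degrees, then the finger opening in m, from 0 to 0.0918. In form: [[[tx, ty, tz], [rx, ry, rz], jaw], ...]. A call has 1 to 5 rows; each row shifts and turns the pose as measured when the row begins, along the tool's axes as they then stand; what a row does not reach is not made up. A row lasts 1/8 s, in which the tool goes at most 62.5 mm and 10.7 degrees, less where a joint would pass 70% of its speed; a pose out of reach is approached as far as the arm can. A call with a gripper value outside its range is refused whole. The fingers move at their own pace and stop on an object; FORCE is the grip in N (left out, the last holds). Time passes only in rows, so rows that do not move let the fingers close. It gives the time, the measured TCP pose, the force and the opening at its end, in the units of the state.
- r.get_obs(): the state, without advancing time (a new reading comes with each control period).
- r.snapshot(name): name is "side" or "top"; returns the picture (384x512x3 uint8, blue, green, red); there is no depth.
- r.calibration(name): a dict with "fx", "fy", "cx", "cy" (pixels), "R" (3x3) and "t" (3): a world point X has camera coordinates R X + t. Camera axes: x right, y down, z forward; pixel columns grow to the right and rows downward; lengths in mm; the calibration is good to about 2 mm. A picture is of the moment at which its call begins. calibration takes no time and is no camera call.
- r.hand_in(): hands the job in, once; it reports no verdict.
The state is a dict: "time": time; "q": joint angles; "qd": joint speeds; "joint_torque": joint torques, N m; "tcp_pos": TCP position; "eef_rot": TCP orientation; "ft_force": force on the tool from outside, world axes, zero at the start; "torque": the same for the moment, N m; "opening": finger opening in mm.
Only numpy, scipy, OpenCV 4.12 (cv2) and the standard library are available. Lean on these libraries where they do the work, as an engineer would, in place of code of your own. Each camera call takes 0.05 s, during which the arm holds its last target. There are 200 camera calls.

## Working session

There is one attempt and no reset: what is moved stays moved. The work goes in short steps, Python scripts to look and compute and a shell command to move; the robot and the scene stay as the last step left them, time stands still between calls to the robot, and variables do not carry over. Pictures are saved under pics/ and viewed, about 12 in all and at most 16, crops included, and the job is handed in when it is done.

```bash
mkdir -p pics; cat > h.py <<'E'
import numpy as np, cv2
from cell import r
def cal(n):
    c=r.calibration(n); return np.array([[c['fx'],0,c['cx']],[0,c['fy'],c['cy']],[0,0,1]]),np.array(c['R']),np.array(c['t']).reshape(3)
def ray(n,uv):
    K,R,t=cal(n); return -R.T@t, R.T@np.linalg.inv(K)@np.array([uv[0],uv[1],1.])
def plane(n,uv,z):
    o,d=ray(n,uv); return (o+d*(z-o[2])/d[2]).round(1)
def proj(n,X):
    K,R,t=cal(n); p=K@(R@np.array(X,float)+t); return (p[:2]/p[2]).round(1)
def tri(a,b):
    (o1,d1),(o2,d2)=ray('side',a),ray('top',b)
    d1=d1/np.linalg.norm(d1);d2=d2/np.linalg.norm(d2)
    s=np.linalg.lstsq(np.c_[d1,-d2],o2-o1,rcond=None)[0]
    p,q=o1+s[0]*d1,o2+s[1]*d2
    return ((p+q)/2).round(1),np.linalg.norm(p-q).round(1)
E
python3 - <<'E'
from h import *
for n in('side','top'):
    im=r.snapshot(n); cv2.imwrite(f'pics/{n}0.png',im); cv2.imwrite(f'pics/{n}0b.png',cv2.resize(im,(800,600),interpolation=cv2.INTER_CUBIC))
    K,R,t=cal(n); print(n,K.round(1).tolist(),R.round(3).tolist(),(-R.T@t).round(0))
o=r.get_obs(); print(o['time'],o['tcp_pos'],o['eef_rot'],o['opening'],o['ft_force'])
E
```

```text
side [[388.4, 0.0, 255.0], [0.0, 388.4, 186.8], [0.0, 0.0, 1.0]] [[0.87, -0.492, 0.001], [-0.264, -0.469, -0.843], [0.415, 0.733, -0.539]] [  97. -682.  581.]
top [[394.3, 0.0, 255.7], [0.0, 394.3, 192.3], [0.0, 0.0, 1.0]] [[-0.018, -1.0, 0.018], [-0.998, 0.017, -0.066], [0.066, -0.019, -0.998]] [ 408.   34. 1021.]
0.1 [201.69937354 591.10902713 243.04146131] [[ 3.22937063e-01  9.46420378e-01 -3.50165723e-04]
 [ 9.46419437e-01 -3.22937237e-01 -1.33843657e-03]
 [-1.37980520e-03  1.00827129e-04 -9.99999043e-01]] 91.64155610137708 [-0.19752824 -0.41228814 -0.59428054]
```

View pics/side0b.png

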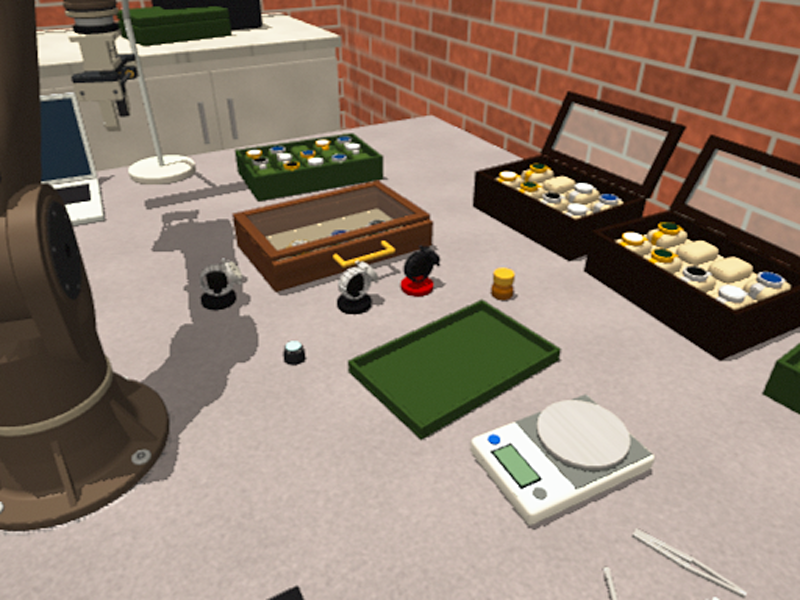

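View pics/top0b.png

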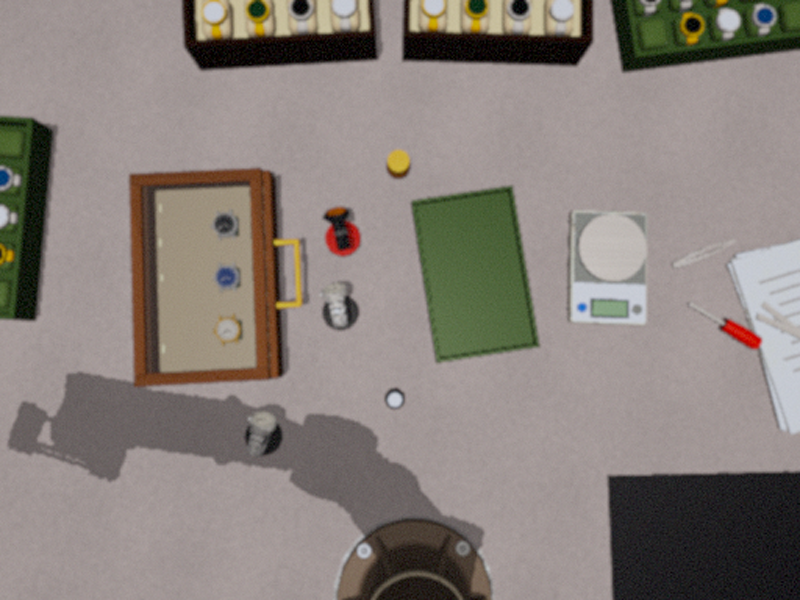

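The side view shows the two stands in front of the drawer (red at 417,285; black at 355,300), and a decoy black stand at (218,295). In the top view the chest opens to the right, towards -y. The gold head is at (228,328), red stand at (342,238), black stand at (340,310), decoy at (262,433), tray centre near (475,273), and pan at (612,247).

```bash
python3 - <<'E'
from h import *
T=cv2.imread('pics/top0.png');S=cv2.imread('pics/side0.png')
def comps(n,im,lo,hi,box,amin=12):
    x0,y0,x1,y1=box
    m=cv2.inRange(cv2.cvtColor(im,cv2.COLOR_BGR2HSV),np.array(lo),np.array(hi)); k=np.zeros_like(m);k[y0:y1,x0:x1]=m[y0:y1,x0:x1]
    c,_=cv2.findContours(k,cv2.RETR_EXTERNAL,cv2.CHAIN_APPROX_NONE)
    return [q for q in c if cv2.contourArea(q)>amin]
def show(l,n,cs,z):
    for q in cs:
        (u,v),rad=cv2.minEnclosingCircle(q); mr=cv2.minAreaRect(q)
        print(l,n,'circ',np.round([u,v,rad],1),'rect',np.round(mr[0],1),np.round(mr[1],1),round(mr[2]),'pl',plane(n,(u,v),z))
s=.64
show('red','top',comps('top',T,(0,120,60),(8,255,255),(200,135,240,170)),11)
show('red','side',comps('side',S,(0,120,60),(8,255,255),(240,150,300,195)),5)
show('blk','top',comps('top',T,(0,0,0),(180,255,60),(200,175,240,215)),11)
show('blk','side',comps('side',S,(0,0,0),(180,255,60),(210,165,242,205)),5)
show('jar','top',comps('top',T,(15,120,80),(35,255,255),(240,90,270,120)),46)
show('hand','top',comps('top',T,(15,120,80),(35,255,255),(172,145,200,205)),46)
show('hand','side',comps('side',S,(15,120,80),(35,255,255),(205,145,260,175)),46)
for q in comps('top',T,(40,80,20),(80,255,255),(255,110,350,240),500):
    b=cv2.boxPoints(cv2.minAreaRect(q)); print('tray',[plane('top',p,22)[:2].tolist() for p in b], plane('top',b.mean(0),22))
show('pan','top',comps('top',T,(0,0,140),(40,60,255),(366,136,416,182),300),42)
a=cv2.resize(T[100:270,75:275],(800,680),interpolation=cv2.INTER_CUBIC)[:600]
cv2.imwrite('pics/c1.png',a)
b=np.hstack([cv2.resize(S[110:210,140:290],(800,533),interpolation=cv2.INTER_CUBIC)])
cv2.imwrite('pics/c2.png',b)
E
```

```text
red top circ [219.1 152.   11.1] rect [219.2 152.6] [20.9 21.5] 72 pl [580.  107.1  11. ]
red side circ [266.8 182.   10.2] rect [267.  182.5] [13. 20.] 90 pl [582.1 107.6   5. ]
blk top circ [223.  198.    8.1] rect [224.5 197.7] [16.1  5.8] 81 pl [461.   98.5  11. ]
blk side circ [226.5 193.   10.7] rect [226.5 194.5] [11. 21.] 90 pl [459.  112.7   5. ]
blk side circ [227.5 182.    7.4] rect [227.4 181.9] [ 9.4 14.4] 34 pl [485.9 161.7   5. ]
blk side circ [213.7 170.8   6.4] rect [215.  170.5] [11. 10.] 90 pl [478.1 237.7   5. ]
jar top circ [254.5 104.    8.1] rect [254.5 104. ] [16. 13.] 90 pl [694.5  14.3  46. ]
hand top circ [181.4 174.5  23.1] rect [183.  174.2] [45.2 18.1] 87 pl [519.2 198.3  46. ]
hand side circ [232.5 161.5  19.8] rect [232.6 162. ] [10.  39.5] 75 pl [519.3 194.1  46. ]
tray [[636.7, -7.7], [661.3, -173.8], [398.0, -207.6], [375.1, -44.0]] [ 516.7 -108.2   22. ]
pan top circ [398.  158.5  28.2] rect [392.5 158.5] [45. 45.] 90 pl [ 551.6 -344.7   42. ]
```

View pics/c1.png

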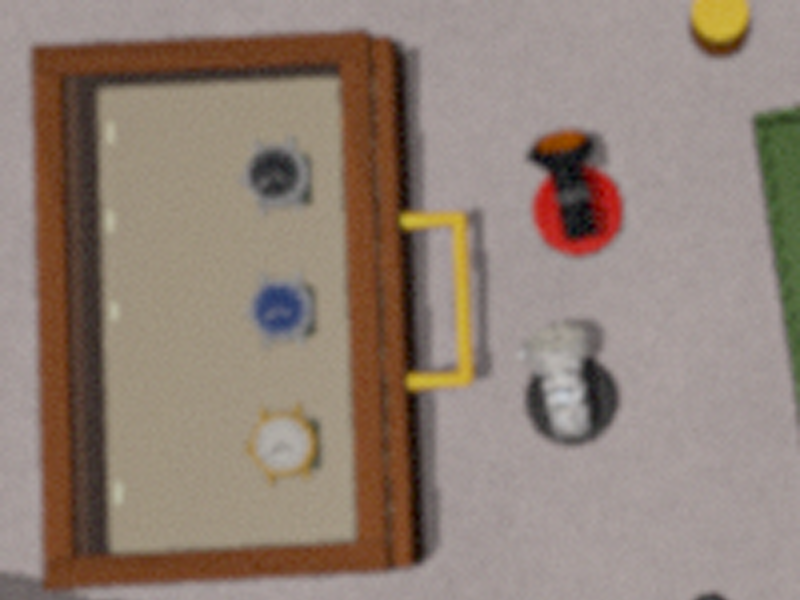

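View pics/c2.png

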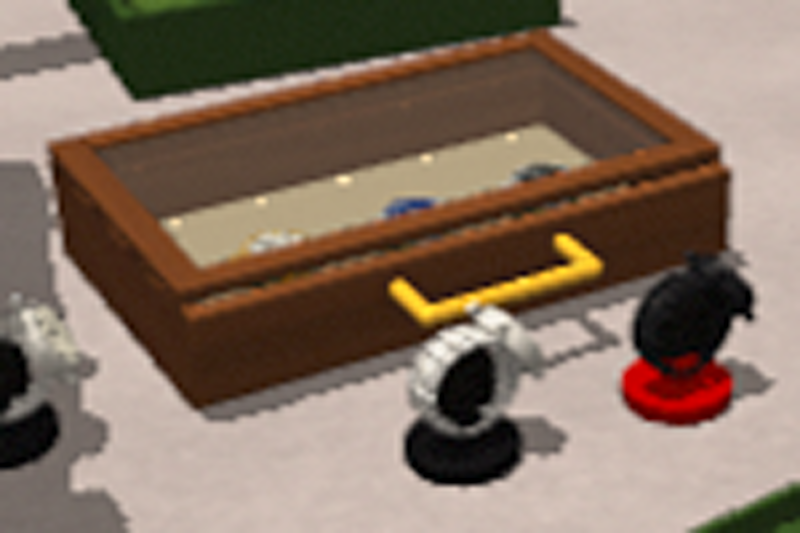

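Crops: red base centre at crop (578,209), black at (572,399), both dials leaning towards image-up (+x), about 10° and 7° towards +y. The gold head sits at crop (283,445), crown towards +y; handle bar runs (462,213)-(467,380).

```bash
cat >> h.py <<'E'
from scipy.spatial.transform import Rotation as Ro
def plan(pos,yaw=None):
    """deltas in tool axes (m, deg) to bring TCP to pos with jaw axis at yaw deg, pointing down"""
    o=r.get_obs();R=np.array(o['eef_rot']);p=np.array(o['tcp_pos'])
    if yaw is None: yaw=np.degrees(np.arctan2(R[1,0],R[0,0]))
    c,s=np.cos(np.radians(yaw)),np.sin(np.radians(yaw))
    G=np.array([[c,s,0],[s,-c,0],[0,0,-1.]])
    print('t',round(o['time'],2),'tcp',p.round(1),'yaw',np.degrees(np.arctan2(R[1,0],R[0,0])).round(1),'F',np.round(o['ft_force'],1),'open',round(o['opening'],1))
    print('d_tool(m)',(R.T@(np.array(pos)-p)/1000).round(4),'rot',np.degrees(Ro.from_matrix(R.T@G).as_rotvec()).round(1))
E
python3 - <<'E'
from h import *
T=cv2.imread('pics/top0.png');S=cv2.imread('pics/side0.png')
c=lambda u,v:(75+u/4-.375,100+v/4-.375)
d=lambda u,v:(140+u/5.333-.4,110+v/5.333-.4)
print('red',plane('top',c(578,209),11),tri(d(677,384),c(578,209)))
print('blk',plane('top',c(572,399),11),tri(d(463,443),c(572,399)))
print('red dial/bracelet', plane('top',c(562,145),60)); print('blk dial',plane('top',c(560,340),60))
print('hend',tri(d(598,265),c(460,214)),tri(d(428,315),c(467,380)),plane('top',c(460,214),46),plane('top',c(467,380),46))
print('gold',plane('top',c(283,445),44),tri(d(273,243),c(283,445)),'black',plane('top',c(275,173),44),'blue',plane('top',c(278,309),44))
f=lambda u,v:(u*.64-.18,v*.64-.18)
print('pan',plane('top',f(612.5,247.5),42),tri(f(584,434),f(612.5,247.5)))
print('trayc',[tri(a,b) for a,b in ((f(350,367),f(437,361)),(f(558,352),f(512,188)),(f(482,304),f(413,203)),(f(423,432),f(537,345)))])
cf=[plane('top',c(*p),72)[:2] for p in((368,35),(393,565))];print('chest edge',cf)
plan((582,107,130),100)
E
```

```text
red [580.3 107.   11. ] (array([581. , 107.3,   6.8]), np.float64(0.1))
blk [457.7 112.3  11. ] (array([458.3, 112.5,   6.4]), np.float64(0.8))
red dial/bracelet [611.8 112.8  60. ]
blk dial [491.4 115.4  60. ]
hend (array([572.4, 177.5,  46.8]), np.float64(0.6)) (array([469.4, 173.8,  46.7]), np.float64(1.4)) [572.3 177.7  46. ] [468.8 174.1  46. ]
gold [430.7 287.7  44. ] (array([430.2, 287.2,  46.5]), np.float64(1.0)) black [600.  292.7  44. ] blue [514.9 290.8  44. ]
pan [ 552.5 -329.1   42. ] (array([ 554. , -331.6,   37.1]), np.float64(1.9))
trayc [(array([375. , -44.9,   8.4]), np.float64(1.1)), (array([ 658.4, -174.9,   16. ]), np.float64(0.0)), (array([636.9, -10.7,  13.8]), np.float64(2.3)), (array([ 398.8, -210.1,   10.3]), np.float64(2.4))]
chest edge [array([678.7, 229. ]), array([357.5, 215.1])]
t 0.1 tcp [201.7 591.1 243. ] yaw 71.2 F [-0.2 -0.4 -0.6] open 91.6
d_tool(m) [-0.3352  0.5162  0.1136] rot [ -0.    0.1 -28.8]
```

```bash
python3 -m pendant '[[[0,0,0],[0,0,-10],0.07],[[0,0,0],[0,0,-10],0.07],[[0,0,0],[0,0,-9],0.07],[[0,0,0],[0,0,0],0.07]]'; python3 -c "
from h import *
plan((577.5,106.5,120),100)"
```

```text
time: 0.6
tcp_pos: [201.3, 590.0, 241.1]
eef_rot: [[-0.19, 0.982, -0.001], [0.982, 0.19, -0.005], [-0.005, -0.002, -1.0]]
ft_force: [0.2, 0.2, 0.7]
opening: 70.2
t 0.6 tcp [201.3 590.  241.1] yaw 101.0 F [0.2 0.2 0.7] open 70.2
d_tool(m) [-0.5456  0.2777  0.1231] rot [-0.1  0.3  1. ]
```

```bash
python3 -m pendant '[[[-0.045,0.023,0],[0,0,0],0.07],[[-0.045,0.023,0],[0,0,0],0.07],[[-0.045,0.023,0.01],[0,0,0],0.07],[[-0.045,0.023,0.01],[0,0,0],0.07],[[-0.045,0.023,0.01],[0,0,0],0.07]]' | head -2;  python3 -m pendant '[[[-0.045,0.023,0.01],[0,0,0],0.07],[[-0.045,0.023,0.01],[0,0,0],0.07],[[-0.045,0.023,0.01],[0,0,0],0.07],[[-0.045,0.023,0.01],[0,0,0],0.07],[[0,0,0],[0,0,0],0.07]]' |head -2; python3 -c "
from h import *
plan((577.5,106.5,120),100)"
```

```text
time: 1.23
tcp_pos: [356.3, 387.8, 210.2]
time: 1.85
tcp_pos: [482.7, 215.6, 168.6]
t 1.85 tcp [482.7 215.6 168.6] yaw 98.5 F [-1.1  0.8 -0.6] open 70.3
d_tool(m) [-0.1217  0.0778  0.0488] rot [-0.2  0.2 -1.5]
```

```bash
python3 -m pendant '[[[-0.04,0.026,0],[0,0,-1.5],0.07],[[-0.04,0.026,0.01],[0,0,0],0.07],[[-0.04,0.026,0.02],[0,0,0],0.07],[[0,0,0.015],[0,0,0],0.07],[[0,0,0],[0,0,0],0.07]]' |head -2; python3 -c "
from h import *
plan((577.5,106.5,120),100)
cv2.imwrite('pics/s1.png',cv2.resize(r.snapshot('side')[90:210,180:340],(800,600)))"
```

```text
time: 2.48
tcp_pos: [580.6, 111.8, 122.7]
t 2.48 tcp [580.6 111.8 122.7] yaw 99.4 F [-0.3  1.1 -0.4] open 70.0
d_tool(m) [-0.0047 -0.004   0.0027] rot [-0.1  0.1 -0.6]
```

View pics/s1.png

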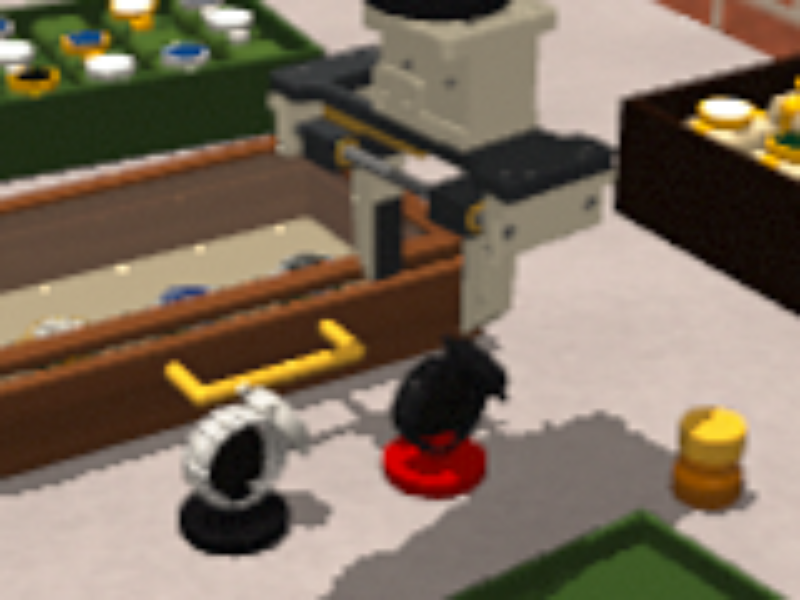

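The open fingers hang straddling the red stand (at about 437,420), clear of the black one and the chest. Descending and gripping.

```bash
python3 -m pendant '[[[-0.005,-0.004,0.01],[0,0,-0.6],0.07],[[0,0,0.03],[0,0,0],0.07],[[0,0,0.025],[0,0,0],0.07],[[0,0,0.012],[0,0,0],0.07],[[0,0,0],[0,0,0],0.07]]' 15|head -2; python3 -c "
from h import *
plan((577.5,106.5,38),100)"
```

```text
time: 3.15
tcp_pos: [576.6, 110.1, 46.6]
t 3.15 tcp [576.6 110.1  46.6] yaw 100.3 F [ 0.  -0.7 -0.8] open 70.2
d_tool(m) [-0.0037  0.0002  0.0086] rot [ 0.2 -0.   0.3]
```

```bash
python3 -m pendant '[[[-0.004,0,0.008],[0,0,0],0.07],[[0,0,0],[0,0,0],0.03],[[0,0,0],[0,0,0],0.01],[[0,0,0],[0,0,0],0.01],[[0,0,0],[0,0,0],0.01]]' 20; python3 -c "
from h import *
plan((577.5,106.5,38),100)"
```

```text
time: 3.78
tcp_pos: [578.9, 106.3, 40.6]
eef_rot: [[-0.179, 0.984, 0.007], [0.984, 0.179, 0.002], [0.001, 0.007, -1.0]]
ft_force: [-0.3, 0.2, -1.1]
opening: 34.6
t 3.77 tcp [578.9 106.3  40.6] yaw 100.3 F [-0.3  0.2 -1.1] open 34.6
d_tool(m) [ 0.0005 -0.0014  0.0026] rot [ 0.4 -0.1  0.3]
```

```bash
python3 -m pendant '[[[0,-0.001,0.001],[0,0,0],0.01],[[0,0,0],[0,0,0],0.01],[[0,0,0],[0,0,0],0.01],[[0,0,0],[0,0,0],0.01]]' 20|grep -v rot
```

```text
time: 4.28
tcp_pos: [577.8, 106.1, 39.6]
ft_force: [-0.9, -0.3, -0.7]
opening: 21.5
```

```bash
python3 -m pendant '[[[0,0,-0.015],[0,0,0],0.01],[[0,0,-0.025],[0,0,0],0.01],[[0,0,-0.025],[0,0,0],0.01],[[0,0,0],[0,0,0],0.01]]' 25|grep -v rot; python3 -c "
from h import *
plan((578,-100,90),98)"
```

```text
time: 4.78
tcp_pos: [576.8, 105.8, 108.0]
ft_force: [0.3, -0.0, -3.0]
opening: 21.6
t 4.78 tcp [576.8 105.8 108. ] yaw 100.3 F [ 0.3 -0.  -3. ] open 21.6
d_tool(m) [-0.2027 -0.0358  0.0176] rot [ 0.3 -0.1  2.3]
```

```bash
python3 -m pendant '[[[-0.02,-0.004,0],[0,0,0],0.01],[[-0.04,-0.007,0],[0,0,1],0.01],[[-0.04,-0.007,0],[0,0,1],0.01],[[-0.04,-0.007,0],[0,0,0],0.01],[[-0.03,-0.005,0],[0,0,0],0.01]]'|grep -v rot; python3 -m pendant '[[[-0.02,-0.004,0],[0,0,0],0.01],[[-0.01,-0.002,0],[0,0,0],0.01],[[0,0,0.01],[0,0,0],0.01],[[0,0,0],[0,0,0],0.01]]'|grep -v rot;python3 -c "
from h import *
plan((578,-100,45),98)"
```

```text
time: 5.4
tcp_pos: [571.0, -74.3, 103.4]
ft_force: [-0.9, 0.3, -2.0]
opening: 21.2
time: 5.9
tcp_pos: [565.5, -111.7, 89.6]
ft_force: [-0.8, 0.4, -1.8]
opening: 21.1
t 5.9 tcp [ 565.5 -111.7   89.6] yaw 98.0 F [-0.8  0.4 -1.8] open 21.1
d_tool(m) [0.0099 0.0143 0.0445] rot [-0.4  0.   0. ]
```

```bash
python3 -m pendant '[[[0.01,0.014,0.012],[0,0,0],0.01],[[0,0,0.015],[0,0,0],0.01],[[0,0,0.008],[0,0,0],0.01],[[0,0,0],[0,0,0],0.01]]'|grep -v rot; python3 -c "
from h import *
plan((578,-100,44.6),98)"
```

```text
time: 6.4
tcp_pos: [578.7, -95.4, 51.0]
ft_force: [0.3, -0.2, -1.8]
opening: 21.5
t 6.4 tcp [578.7 -95.4  51. ] yaw 98.3 F [ 0.3 -0.2 -1.8] open 21.5
d_tool(m) [-0.0045 -0.0013  0.0064] rot [-0.5 -0.1  0.3]
```

```bash
python3 -m pendant '[[[-0.004,0,0.003],[0,0,0],0.01],[[0,0,0.002],[0,0,0],0.01],[[0,0,0.002],[0,0,0],0.01],[[0,0,0.001],[0,0,0],0.01],[[0,0,0],[0,0,0],0.01]]'
```

```text
time: 7.02
tcp_pos: [579.5, -100.2, 46.1]
eef_rot: [[-0.143, 0.99, -0.006], [0.99, 0.143, 0.001], [0.002, -0.006, -1.0]]
ft_force: [0.0, -0.8, -2.6]
opening: 21.4
```

```bash
python3 -m pendant '[[[0,0,0.002],[0,0,0],0.01],[[0,0,0.001],[0,0,0],0.01],[[0,0,0.001],[0,0,0],0.01],[[0,0,0],[0,0,0],0.01]]'
```

```text
time: 7.52
tcp_pos: [579.8, -100.4, 45.6]
eef_rot: [[-0.143, 0.99, -0.004], [0.99, 0.143, 0.001], [0.002, -0.004, -1.0]]
ft_force: [0.1, -0.9, -2.9]
opening: 21.4
```

```bash
python3 -m pendant '[[[0,0,0.003],[0,0,0],0.01],[[0,0,0.002],[0,0,0],0.01],[[0,0,0],[0,0,0],0.01]]'|grep -v rot;python3 -m pendant '[[[0,0,0.002],[0,0,0],0.01],[[0,0,0],[0,0,0],0.01]]'|grep -v rot
```

```text
time: 7.9
tcp_pos: [580.6, -100.5, 44.8]
ft_force: [-0.2, -0.5, -2.9]
opening: 21.5
time: 8.15
tcp_pos: [581.1, -100.5, 44.5]
ft_force: [-0.2, 0.4, -3.4]
opening: 21.5
```

```bash
python3 -m pendant '[[[0,-0.002,0.003],[0,0,0],0.01],[[0,0,0.002],[0,0,0],0.01],[[0,0,0.002],[0,0,0],0.01],[[0,0,0],[0,0,0],0.01]]'|grep -v rot; python3 -c "
from h import *
cv2.imwrite('pics/s2.png',cv2.resize(r.snapshot('side')[130:280,200:400],(800,600)))"
```

```text
time: 8.65
tcp_pos: [581.4, -100.6, 43.9]
ft_force: [1.1, 0.3, -2.3]
opening: 21.2
```

View pics/s2.png

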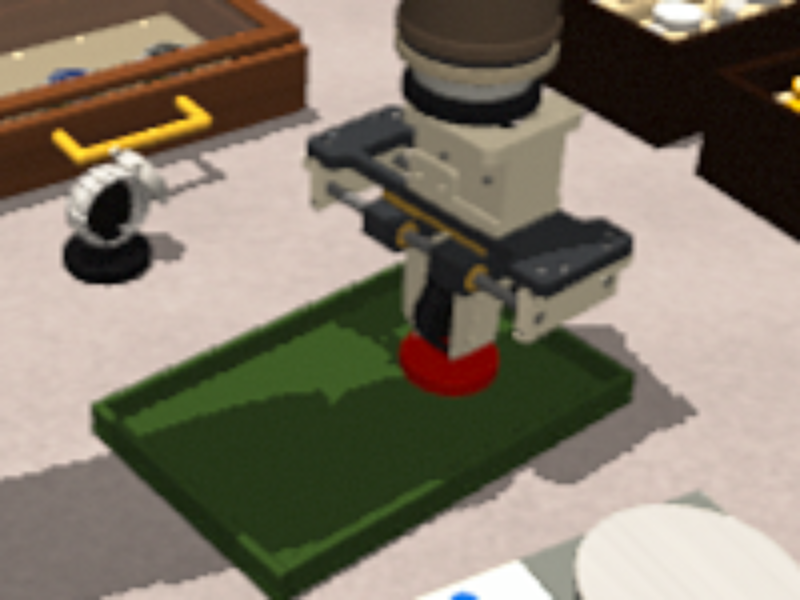

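The red stand is upright in the far half of the tray (base at 448,360), at or just above the floor. I'll lower it a little more until I feel contact.

```bash
python3 -m pendant '[[[0,0,0.004],[0,0,0],0.01],[[0,0,0.003],[0,0,0],0.01],[[0,0,0],[0,0,0],0.01]]'|grep -v rot;python3 -m pendant '[[[0,0,0.004],[0,0,0],0.01],[[0,0,0],[0,0,0],0.01]]'|grep -v rot
```

```text
time: 9.07
tcp_pos: [583.3, -100.3, 40.8]
ft_force: [-0.5, -0.0, -2.9]
opening: 21.6
time: 9.32
tcp_pos: [584.8, -100.2, 38.6]
ft_force: [-0.4, -0.3, -2.5]
opening: 21.0
```

```bash
python3 - <<'E'
from h import *
plan((581,-100,44),98)
print(np.round(r.get_obs()['eef_rot'],3).tolist(), np.round(r.get_obs()['torque'],2))
out=[]
for n,z in(('side',10),('top',16)):
    im=r.snapshot(n);cv2.imwrite(f'pics/{n}3.png',im)
    h=cv2.cvtColor(im,cv2.COLOR_BGR2HSV);m=cv2.inRange(h,np.array((0,120,50)),np.array((8,255,255)));m[:, :200]=0;m[:,380:]=0
    c=max(cv2.findContours(m,0,1)[0],key=cv2.contourArea);(u,v),rd=cv2.minEnclosingCircle(c);x,y,w,hh=cv2.boundingRect(c)
    print(n,u,v,rd,(x,y,w,hh),plane(n,(u,v),z),'bottom row at exp', proj(n,(583,-100,5)))
im=cv2.imread('pics/side3.png')
cv2.imwrite('pics/s3.png',cv2.resize(im[170:245,260:360],(800,600),interpolation=cv2.INTER_CUBIC))
E
```

```text
t 9.32 tcp [ 584.8 -100.2   38.6] yaw 98.2 F [-0.4 -0.3 -2.5] open 21.0
d_tool(m) [ 0.0007 -0.0037 -0.0055] rot [ 0.8 -0.1  0.2]
[[-0.143, 0.99, 0.013], [0.99, 0.143, 0.003], [0.001, 0.013, -1.0]] [0.05 0.04 0.02]
side 365.0 17.5 17.500099182128906 (350, 7, 30, 22) [2690.1 1982.2   10. ] bottom row at exp [311.3 221.4]
top 301.5 158.5 2.9155757427215576 (299, 157, 6, 4) [ 559.1 -104.8   16. ] bottom row at exp [298.9 150.1]
```

View pics/s3.png

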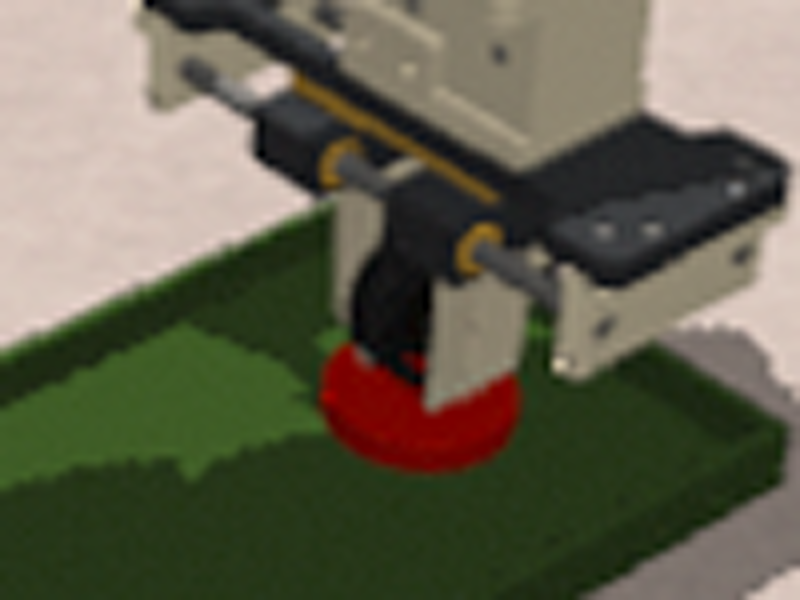

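```bash
python3 - <<'E'
from h import *
a=np.linspace(0,2*np.pi,100)
for cx in(584,587.5):
  for zb in(5,10):
    P=np.array([proj('side',(cx+30*np.cos(t),-100+30*np.sin(t),zb)) for t in a]);T=np.array([proj('side',(cx+30*np.cos(t),-100+30*np.sin(t),zb+11)) for t in a])
    print(cx,zb,'low',P[:,1].max(),'L/R',P[:,0].min(),P[:,0].max(),'top low',T[:,1].max())
# same check at start
a0=[proj('side',(580.5+30*np.cos(t),107+30*np.sin(t),0)) for t in a];print('start low pred',np.max(a0,0))
S=cv2.imread('pics/side0.png');
for S,b in((S,(240,150,300,195)),(cv2.imread('pics/side3.png'),(290,200,335,240))):
    m=cv2.inRange(cv2.cvtColor(S,cv2.COLOR_BGR2HSV),np.array((0,140,50)),np.array((8,255,255)))[b[1]:b[3],b[0]:b[2]];x,y,w,h=cv2.boundingRect(m);print(x+b[0],x+w+b[0],'low',y+h+b[1]-.5)
E
```

```text
584 5 low 229.1 L/R 299.2 324.2 top low 225.4
584 10 low 227.5 L/R 299.3 324.4 top low 223.7
587.5 5 low 228.7 L/R 300.4 325.3 top low 225.0
587.5 10 low 227.0 L/R 300.5 325.5 top low 223.3
start low pred [277.1 189.6]
242 277 low 189.5
300 325 low 228.5
```

The base is on the tray floor: its lowest row is 228.5, against 228.7–229.1 predicted for z=5. Releasing.

```bash
python3 -m pendant '[[[0,0,-0.002],[0,0,0],0.03],[[0,0,0],[0,0,0],0.05],[[0,0,0],[0,0,0],0.06],[[0,0,0],[0,0,0],0.06]]'|grep -v rot;python3 -m pendant '[[[0,0,-0.02],[0,0,0],0.06],[[0,0,-0.03],[0,0,0],0.06],[[0,0,-0.03],[0,0,0],0.06],[[0,0,-0.01],[0,0,0],0.06],[[0,0,0],[0,0,0],0.06]]'|grep -v rot;python3 -c "
from h import *
plan((455,112,120),95)"
```

```text
time: 9.93
tcp_pos: [584.7, -100.4, 39.3]
ft_force: [-0.3, 1.4, -0.1]
opening: 55.5
time: 10.55
tcp_pos: [582.7, -100.5, 130.2]
ft_force: [0.2, -0.3, -0.2]
opening: 60.1
t 10.55 tcp [ 582.7 -100.5  130.2] yaw 98.2 F [ 0.2 -0.3 -0.2] open 60.1
d_tool(m) [ 0.2286 -0.0962  0.0097] rot [ 0.6 -0.1  3.2]
```

```bash
python3 -m pendant '[[[0.04,-0.017,0],[0,0,1],0.07],[[0.045,-0.019,0],[0,0,1],0.07],[[0.045,-0.019,0],[0,0,1],0.07],[[0.045,-0.019,0],[0,0,0],0.07],[[0.035,-0.014,0],[0,0,0],0.07]]'|grep -v rot; python3 -m pendant '[[[0.01,-0.005,0],[0,0,0],0.07],[[0,0,0],[0,0,0],0.07]]'|grep -v rot;python3 -c "
from h import *
plan((455,112,39),95)
im=r.snapshot('side');cv2.imwrite('pics/side4.png',im);cv2.imwrite('pics/s4.png',cv2.resize(im[90:240,170:370],(800,600)))"
```

```text
time: 11.18
tcp_pos: [467.6, 100.2, 123.7]
ft_force: [-0.0, 0.8, 0.1]
opening: 70.1
time: 11.42
tcp_pos: [459.5, 111.9, 121.9]
ft_force: [0.4, 0.1, 0.4]
opening: 69.7
t 11.43 tcp [459.5 111.9 121.9] yaw 95.0 F [0.4 0.1 0.4] open 69.7
d_tool(m) [ 0.0006 -0.0045  0.0829] rot [0. 0. 0.]
```

View pics/s4.png

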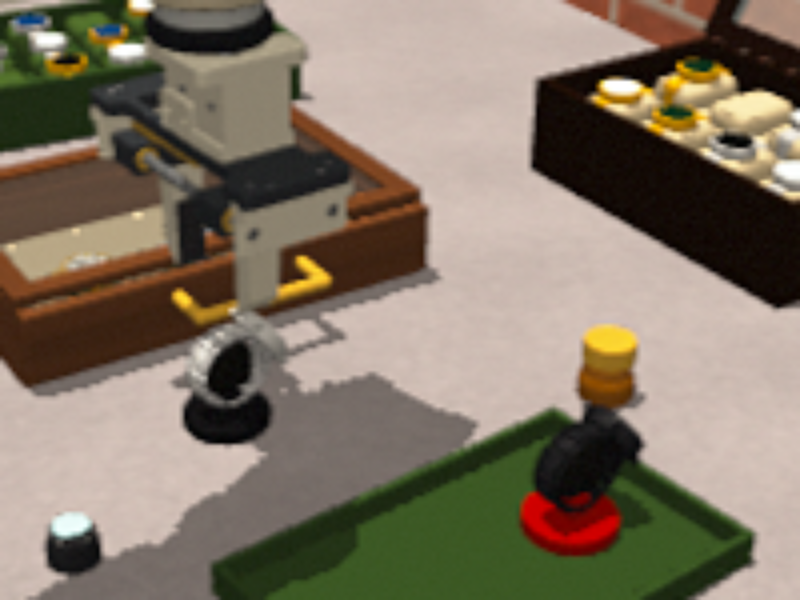

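The red stand is upright in the tray (base 570,520), and the gripper straddles the black stand (227,370). Descending on it.

```bash
python3 -m pendant '[[[0,-0.005,0.015],[0,0,0],0.07],[[0,0,0.03],[0,0,0],0.07],[[0,0,0.025],[0,0,0],0.07],[[0,0,0.008],[0,0,0],0.07],[[0,0,0],[0,0,0],0.07]]' 20|head -2; python3 -c "
from h import *
plan((455,112,38),95)"
```

```text
time: 12.1
tcp_pos: [459.3, 103.5, 41.8]
t 12.1 tcp [459.3 103.5  41.8] yaw 94.3 F [-0.1 -0.7 -0.1] open 70.1
d_tool(m) [ 0.0088 -0.0037  0.0038] rot [ 0.2  0.2 -0.7]
```

```bash
python3 -m pendant '[[[0.008,-0.004,0.002],[0,0,-0.5],0.07],[[0,0,0],[0,0,0],0.07]]' 20|head -2; python3 -c "
from h import *
plan((455,112,38),95)"
```

```text
time: 12.35
tcp_pos: [455.5, 111.5, 40.8]
t 12.35 tcp [455.5 111.5  40.8] yaw 94.8 F [-0.8 -0.5 -0. ] open 69.5
d_tool(m) [ 0.0005 -0.0004  0.0028] rot [ 0.3  0.2 -0.2]
```

```bash
python3 -m pendant '[[[0,0,0.002],[0,0,0],0.05],[[0,0,0],[0,0,0],0.03],[[0,0,0],[0,0,0],0.01],[[0,0,0],[0,0,0],0.01],[[0,0,0],[0,0,0],0.01]]' 25|head -2; python3 -m pendant '[[[0,0,0],[0,0,0],0.01],[[0,0,0],[0,0,0],0.01],[[0,0,0],[0,0,0],0.01],[[0,0,0],[0,0,0],0.01]]' 25|grep -v rot;python3 -c "
from h import *
plan((455,112,38),95)"
```

```text
time: 12.98
tcp_pos: [456.2, 112.0, 39.8]
time: 13.48
tcp_pos: [456.1, 112.0, 39.8]
ft_force: [-0.4, 1.1, 0.6]
opening: 21.8
t 13.47 tcp [456.1 112.   39.8] yaw 94.9 F [-0.4  1.1  0.6] open 21.8
d_tool(m) [ 0.0001 -0.0011  0.0018] rot [ 0.4  0.1 -0.1]
```

```bash
python3 -m pendant '[[[0,0,-0.015],[0,0,0],0.01],[[0,0,-0.025],[0,0,0],0.01],[[0,0,-0.025],[0,0,0],0.01],[[0,0,0],[0,0,0],0.01]]' 25|grep -v rot; python3 -m pendant '[[[-0.02,-0.001,0],[0,0,0],0.01],[[-0.04,-0.002,0],[0,0,0],0.01],[[-0.045,-0.003,0],[0,0,0],0.01],[[-0.045,-0.003,0],[0,0,0],0.01],[[-0.03,-0.002,0],[0,0,0],0.01]]'|grep -v rot;python3 -m pendant '[[[-0.02,-0.001,0],[0,0,0],0.01],[[-0.01,0,0],[0,0,0],0.01],[[0,0,0.01],[0,0,0],0.01],[[0,0,0],[0,0,0],0.01]]'|grep -v rot;python3 -c "
from h import *
plan((451,-117,45),96)"
```

```text
time: 13.98
tcp_pos: [455.1, 111.7, 108.5]
ft_force: [0.4, 0.7, -3.1]
opening: 21.8
time: 14.6
tcp_pos: [458.7, -70.7, 107.6]
ft_force: [0.8, 0.7, -1.3]
opening: 21.7
time: 15.1
tcp_pos: [458.7, -102.8, 95.5]
ft_force: [-0.2, 0.4, -1.9]
opening: 21.5
t 15.1 tcp [ 458.7 -102.8   95.5] yaw 95.0 F [-0.2  0.4 -1.9] open 21.5
d_tool(m) [-0.0134 -0.009   0.0505] rot [ 0.1  0.1 -1. ]
```

```bash
python3 -m pendant '[[[-0.013,-0.009,0.012],[0,0,0],0.01],[[0,0,0.018],[0,0,0],0.01],[[0,0,0.01],[0,0,0],0.01],[[0,0,0.004],[0,0,0],0.01],[[0,0,0],[0,0,0],0.01]]'|grep -v rot; python3 -c "
from h import *
plan((451,-117,44),96)"
```

```text
time: 15.72
tcp_pos: [449.1, -116.7, 48.5]
ft_force: [-0.2, -0.1, -1.5]
opening: 21.4
t 15.72 tcp [ 449.1 -116.7   48.5] yaw 95.2 F [-0.2 -0.1 -1.5] open 21.4
d_tool(m) [-0.0005  0.0019  0.0045] rot [ 0.   0.  -0.8]
```

```bash
for i in 1; do python3 -m pendant '[[[0,0,0.003],[0,0,0],0.01],[[0,0,0.003],[0,0,0],0.01],[[0,0,0],[0,0,0],0.01]]'|grep -v rot;python3 -m pendant '[[[0,0,0.003],[0,0,0],0.01],[[0,0,0.003],[0,0,0],0.01],[[0,0,0],[0,0,0],0.01]]'|grep -v rot; done; python3 - <<'E'
from h import *
a=np.linspace(0,2*np.pi,100)
plan((451,-117,44),96)
im=r.snapshot('side');cv2.imwrite('pics/side5.png',im)
for zb in(5,8):
    P=np.array([proj('side',(454+30*np.cos(t),-117+30*np.sin(t),zb)) for t in a]);print(zb,P.min(0),P.max(0))
x,y=proj('side',(454,-117,5)).astype(int)
m=(im[y-20:y+25,x-25:x+25].max(2)<45).astype(np.uint8);n,l,s,c=cv2.connectedComponentsWithStats(m)
for q in s[1:]:
    if q[4]>20: print(q[0]+x-25,q[0]+q[2]+x-25,'low',q[1]+q[3]+y-20-.5,q[4])
E
```

```text
time: 16.1
tcp_pos: [450.4, -116.7, 44.9]
ft_force: [-0.1, 0.3, -2.1]
opening: 21.5
time: 16.48
tcp_pos: [452.2, -116.6, 42.4]
ft_force: [0.5, 0.7, -1.4]
opening: 21.4
t 16.48 tcp [ 452.2 -116.6   42.4] yaw 95.3 F [ 0.5  0.7 -1.4] open 21.4
d_tool(m) [-0.0003 -0.0013 -0.0017] rot [ 0.5  0.1 -0.7]
5 [256.  234.2] [282.7 251.9]
8 [256.  233.2] [282.8 250.8]
263 268 low 236.5 36
275 294 low 228.5 48
255 283 low 251.5 289
244 261 low 266.5 76
```

The base is at the floor: its lowest row is 251.5, against 251.9 predicted for z=5. Releasing, retreating and checking.

```bash
python3 -m pendant '[[[0,0,0],[0,0,0],0.03],[[0,0,0],[0,0,0],0.05],[[0,0,0],[0,0,0],0.06],[[0,0,0],[0,0,0],0.06]]'|grep -v rot;python3 -m pendant '[[[0,0,-0.02],[0,0,0],0.06],[[0,0,-0.03],[0,0,0],0.06],[[0,0,-0.03],[0,0,0],0.06],[[0,0,-0.01],[0,0,0],0.06],[[0,0,0],[0,0,0],0.06]]'|grep -v rot;python3 -c "
from h import *
plan((521,176,120),92)"
```

```text
time: 17.02
tcp_pos: [452.6, -116.7, 42.0]
ft_force: [0.2, -0.2, 0.2]
opening: 55.3
time: 17.65
tcp_pos: [451.0, -116.5, 133.4]
ft_force: [0.4, -0.3, -0.3]
opening: 60.0
t 17.65 tcp [ 451.  -116.5  133.4] yaw 95.3 F [ 0.4 -0.3 -0.3] open 60.0
d_tool(m) [0.2847 0.0968 0.0137] rot [0.4 0.1 3.3]
```

```bash
python3 -m pendant '[[[0.03,0.01,0],[0,0,1],0.022],[[0.05,0.017,0],[0,0,1],0.022],[[0.05,0.017,0],[0,0,1],0.022],[[0.05,0.017,0],[0,0,0],0.022],[[0.04,0.014,0],[0,0,0],0.022]]'|grep -v rot; python3 -m pendant '[[[0.03,0.01,0],[0,0,0],0.022],[[0.02,0.007,0],[0,0,0],0.022],[[0,0,0],[0,0,0],0.022]]'|grep -v rot;python3 -c "
from h import *
plan((521,175,110),92)
im=r.snapshot('side');cv2.imwrite('pics/side6.png',im);cv2.imwrite('pics/s6.png',cv2.resize(im[90:270,160:400],(800,600)))"
```

```text
time: 18.27
tcp_pos: [512.3, 109.2, 127.5]
ft_force: [-1.1, -0.8, 1.0]
opening: 22.3
time: 18.65
tcp_pos: [526.8, 164.5, 123.3]
ft_force: [-0.7, -0.8, 0.8]
opening: 22.0
t 18.65 tcp [526.8 164.5 123.3] yaw 92.0 F [-0.7 -0.8  0.8] open 22.0
d_tool(m) [ 0.0107 -0.0054  0.0133] rot [-0.3  0.2  0. ]
```

View pics/s6.png

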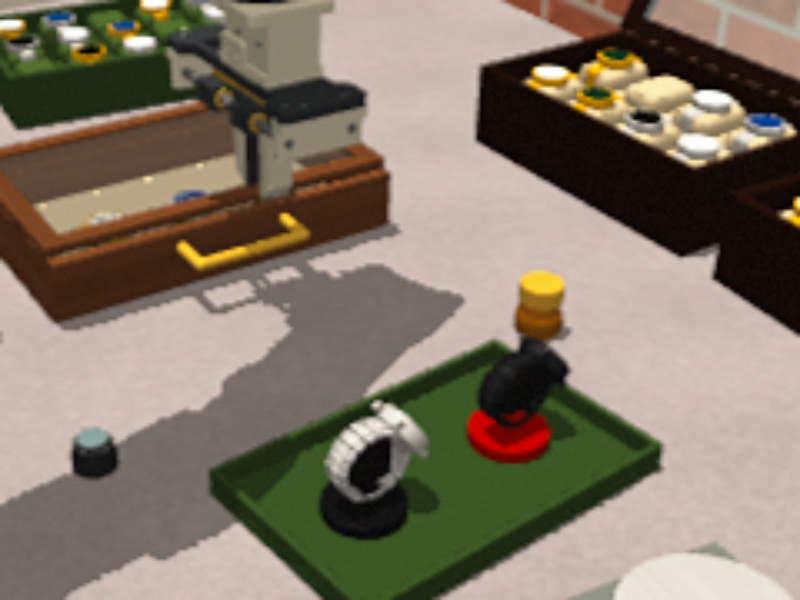

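Both stands are upright in the tray (bases at 363,508 and 508,432) and the gripper is over the handle (245,245). Next I align on the bar and go down.

```bash
python3 -m pendant '[[[0.011,-0.005,0],[0,0,0],0.022],[[0,0,0],[0,0,0],0.022],[[0,0,0.02],[0,0,0],0.022],[[0,0,0],[0,0,0],0.022]]'|head -2;python3 -c "
from h import *
plan((521,175,44),92)"
```

```text
time: 19.2
tcp_pos: [520.2, 170.1, 103.2]
t 19.2 tcp [520.2 170.1 103.2] yaw 91.7 F [-0.4  1.  -0.2] open 22.3
d_tool(m) [0.0053 0.0013 0.0592] rot [-0.3  0.4 -0.3]
```

```bash
python3 -m pendant '[[[0.006,0.001,0.015],[0,0,0],0.022],[[0.002,0,0.012],[0,-0.4,0],0.022],[[0,0,0],[0,0,0],0.022]]'|head -2;python3 -c "
from h import *
plan((521,175,44),92)"
```

```text
time: 19.58
tcp_pos: [521.5, 178.1, 75.4]
t 19.57 tcp [521.5 178.1  75.4] yaw 91.6 F [-0.3 -0.4 -0. ] open 21.9
d_tool(m) [-0.0027 -0.0004  0.0315] rot [-0.3  0.8 -0.4]
```

```bash
python3 -m pendant '[[[-0.003,0,0.004],[0,0.8,0],0.022],[[0,0,0],[0,0,0],0.022]]'|head -2;python3 -m pendant '[[[0.001,0,0.012],[0,0,0],0.022],[[0.001,0,0.012],[0,0,0],0.022],[[0,0,0],[0,0,0],0.022]]'|grep -v rot; python3 -c "
from h import *
plan((521,175,44),92)"
```

```text
time: 19.82
tcp_pos: [521.7, 174.7, 71.3]
time: 20.2
tcp_pos: [521.7, 176.7, 45.8]
ft_force: [-0.5, -0.5, 0.1]
opening: 21.7
t 20.2 tcp [521.7 176.7  45.8] yaw 91.6 F [-0.5 -0.5  0.1] open 21.7
d_tool(m) [-0.0017 -0.0007  0.0018] rot [-0.2 -0.1 -0.4]
```

Over the bar. Close on it, then pull.

```bash
python3 -m pendant '[[[0,0,0],[0,0,0],0.0],[[0,0,0],[0,0,0],0.0],[[0,0,0],[0,0,0],0.0],[[0,0,0],[0,0,0],0.0],[[0,0,0],[0,0,0],0.0]]' 30|grep -v rot; python3 -m pendant '[[[-0.01,0,0],[0,0,0],0.0],[[-0.025,0,0],[0,0,0],0.0],[[-0.03,0,0],[0,0,0],0.0],[[-0.03,0,0],[0,0,0],0.0],[[0,0,0],[0,0,0],0.0]]'|grep -v rot;python3 -c "
from h import *
plan((526,25,45),92)"
```

```text
time: 20.82
tcp_pos: [521.6, 175.9, 45.7]
ft_force: [0.7, -0.2, -2.6]
opening: 8.5
time: 21.45
tcp_pos: [524.9, 79.1, 45.7]
ft_force: [1.1, -1.4, -6.2]
opening: 9.3
t 21.45 tcp [524.9  79.1  45.7] yaw 91.7 F [ 1.1 -1.4 -6.2] open 9.3
d_tool(m) [-0.0541 -0.0005  0.0005] rot [-0.1 -0.2 -0.3]
```

```bash
python3 -m pendant '[[[-0.02,0,0],[0,0,0],0.0],[[-0.018,0,0],[0,0,0],0.0],[[-0.008,0,0],[0,0,0],0.0],[[-0.004,0,0],[0,0,0],0.0],[[0,0,0],[0,0,0],0.0]]'|grep -v rot;python3 -c "
from h import *
plan((526,27,45),92)"
```

```text
time: 22.08
tcp_pos: [526.6, 29.0, 45.6]
ft_force: [1.6, -0.5, -3.2]
opening: 9.1
t 22.07 tcp [526.6  29.   45.6] yaw 91.8 F [ 1.6 -0.5 -3.2] open 9.1
d_tool(m) [-0.0019 -0.0007  0.0006] rot [-0.1 -0.3 -0.2]
```

```bash
python3 -m pendant '[[[0,0,0],[0,0,0],0.022],[[0,0,0],[0,0,0],0.022],[[0,0,0],[0,0,0],0.022]]'|grep -v rot;python3 -m pendant '[[[0,0,-0.02],[0,0,0],0.022],[[0,0,-0.03],[0,0,0],0.022],[[0,0,-0.03],[0,0,0],0.022],[[-0.04,-0.0,-0.02],[0,0,0],0.03],[[-0.05,-0.0,0],[0,0,0],0.05]]'|grep -v rot;python3 -m pendant '[[[-0.05,0,0],[0,0,0],0.07],[[-0.04,0,0],[0,0,0],0.07],[[0,0,0],[0,0,0],0.07]]'|grep -v rot;python3 -c "
from h import *
im=r.snapshot('top');cv2.imwrite('pics/top7.png',im);cv2.imwrite('pics/s7.png',cv2.resize(im[90:255,80:300],(800,600),interpolation=cv2.INTER_CUBIC))
cv2.imwrite('pics/side7.png',r.snapshot('side'))"
```

```text
time: 22.45
tcp_pos: [526.8, 30.1, 46.1]
ft_force: [-0.8, 0.8, 1.0]
opening: 21.5
time: 23.08
tcp_pos: [530.5, -56.5, 149.0]
ft_force: [1.2, 0.3, -0.5]
opening: 35.5
time: 23.45
tcp_pos: [534.2, -153.0, 149.4]
ft_force: [0.7, 0.5, -0.6]
opening: 65.0
```

View pics/s7.png

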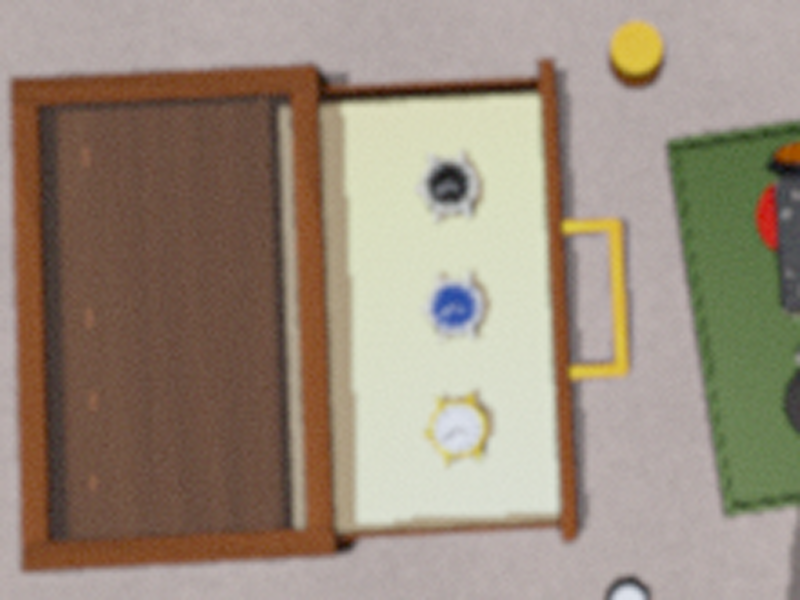

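The drawer is fully open. The gold head is at crop (460,427), crown towards +y; black is at (449,184) and blue at (455,307).

```bash
python3 - <<'E'
from h import *
T=cv2.imread('pics/top7.png');S=cv2.imread('pics/side7.png')
g=lambda u,v:(80+u/3.636-.36,90+v/3.636-.36)
c=g(460,427);print(plane('top',c,44))
h=cv2.cvtColor(S,cv2.COLOR_BGR2HSV)
u,v=proj('side',plane('top',c,44)).astype(int);print('expected side',u,v)
x0,y0=u-25,v-20
# white dial blob in side
m=cv2.inRange(h,np.array((0,0,190)),np.array((180,45,255)))[y0:y0+40,x0:x0+50]
n,l,s,ce=cv2.connectedComponentsWithStats(m)
for q,w in zip(s[1:],ce[1:]):
    if q[4]>15: print(w+[x0,y0],q[4],tri(w+[x0,y0],c))
mT=cv2.inRange(cv2.cvtColor(T,cv2.COLOR_BGR2HSV),np.array((18,110,120)),np.array((35,255,255)))[190:225,190:225]
(a,b),rd=cv2.minEnclosingCircle(cv2.findNonZero(mT));print('gold mask',a+190,b+190,rd)
print('handle', plane('top',g(620,296),46))
plan((438,140,120),94)
cv2.imwrite('pics/s7b.png',cv2.resize(S[y0-20:y0+60,x0-25:x0+75],(800,640))[:600])
E
```

```text
[437.5 138.2  44. ]
expected side 214 178
[235.70588235 170.58823529] 17 (array([461.9, 122.7,  68.6]), np.float64(56.5))
[213.84745763 178.11864407] 59 (array([436.8, 138.4,  44.8]), np.float64(1.5))
gold mask 206.0655746459961 207.02458953857422 8.544391632080078
handle [525.1  28.   46. ]
t 23.55 tcp [ 534.6 -148.9  149.2] yaw 92.5 F [-0.  -0.1  0.2] open 69.2
d_tool(m) [ 0.2926 -0.0841  0.0313] rot [ 0.1 -0.4 -1.5]
```

```bash
python3 -m pendant '[[[0.04,-0.012,0],[0,0,-1.5],0.062],[[0.05,-0.015,0],[0,0,0],0.062],[[0.055,-0.016,0],[0,0,0],0.062],[[0.055,-0.016,0],[0,0,0],0.062],[[0.04,-0.012,0],[0,0,0],0.062]]'|grep -v rot; python3 -m pendant '[[[0.03,-0.01,0.01],[0,0,0],0.062],[[0.015,-0.003,0.02],[0,0,0],0.062],[[0,0,0],[0,0,0],0.062]]'|grep -v rot;python3 -c "
from h import *
plan((437,138.3,80),94)"
```

```text
time: 24.18
tcp_pos: [444.7, 98.0, 151.1]
ft_force: [0.4, 0.6, -0.5]
opening: 62.3
time: 24.55
tcp_pos: [423.6, 152.1, 121.8]
ft_force: [0.0, 0.8, -0.8]
opening: 62.1
t 24.55 tcp [423.6 152.1 121.8] yaw 95.3 F [ 0.   0.8 -0.8] open 62.1
d_tool(m) [-0.0156  0.0119  0.0416] rot [ 0.2 -0.7  1.3]
```

```bash
python3 -m pendant '[[[-0.015,0.012,0],[0,0,1],0.062],[[0,0,0.02],[0,-0.5,0],0.062],[[0,0,0.015],[0,0,0],0.062],[[0,0,0],[0,0,0],0.062]]'|head -2;python3 -c "
from h import *
plan((437,138.3,52),94)"
```

```text
time: 25.05
tcp_pos: [442.1, 134.1, 88.7]
t 25.05 tcp [442.1 134.1  88.7] yaw 94.0 F [-0.4 -0.5 -0.3] open 61.8
d_tool(m) [ 0.0044 -0.0051  0.0367] rot [ 0.4 -0.2 -0. ]
```

```bash
python3 -m pendant '[[[0.004,-0.005,0.01],[0,0,0],0.062],[[0,0,0.01],[0.4,0,0],0.062],[[0,0,0],[0,0,0],0.062]]'|head -2;python3 -c "
from h import *
plan((437,138.3,52),94)
S=r.snapshot('side')
cv2.imwrite('pics/s8.png',cv2.resize(S[115:215,160:290],(800,600),interpolation=cv2.INTER_CUBIC))"
```

```text
time: 25.42
tcp_pos: [438.3, 136.9, 68.8]
t 25.43 tcp [438.3 136.9  68.8] yaw 93.8 F [-0.3 -0.2 -0.5] open 61.9
d_tool(m) [ 0.0014 -0.0013  0.0168] rot [ 0.1 -0.2 -0.2]
```

View pics/s8.png

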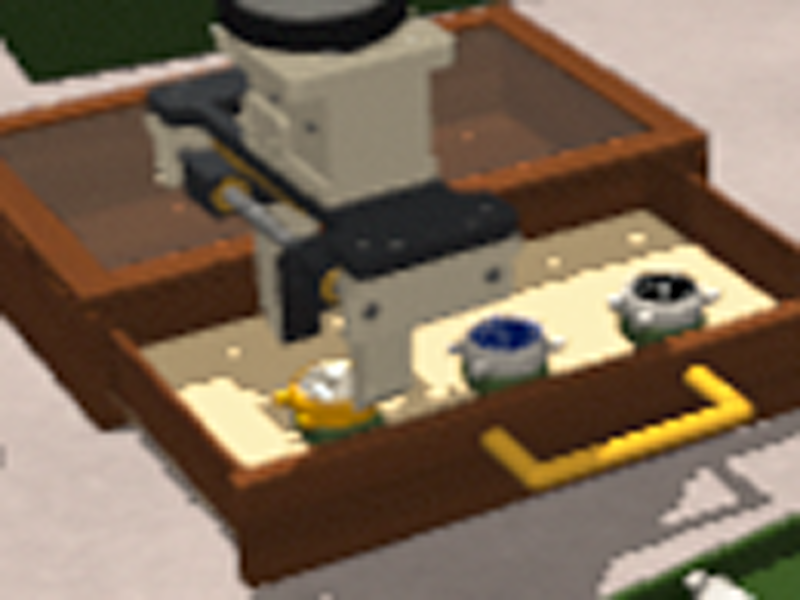

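The fingers straddle the gold head (335,395), clear of the drawer front. Going down to the fingertip grip.

```bash
python3 -m pendant '[[[0.002,-0.001,0.009],[0,0,0],0.062],[[0,0,0.005],[0,0,0],0.062],[[0,0,0],[0,0,0],0.062]]'|head -2;python3 -c "
from h import *
plan((437,138.3,52),94)"
```

```text
time: 25.85
tcp_pos: [437.4, 139.4, 54.4]
t 25.85 tcp [437.4 139.4  54.4] yaw 93.9 F [0.2 0.7 0.1] open 62.1
d_tool(m) [-0.0011 -0.0004  0.0024] rot [ 0.2 -0.2 -0.1]
```

```bash
python3 -m pendant '[[[-0.001,0,0.003],[0,0,0],0.055],[[0,0,0],[0,0,0],0.045],[[0,0,0],[0,0,0],0.03],[[0,0,0],[0,0,0],0.03],[[0,0,0],[0,0,0],0.03]]' 15|grep -v rot;python3 -m pendant '[[[0,0,0],[0,0,0],0.03],[[0,0,0],[0,0,0],0.03]]' 15|grep -v rot
```

```text
time: 26.48
tcp_pos: [437.6, 138.3, 51.4]
ft_force: [0.0, 0.1, -0.5]
opening: 39.4
time: 26.72
tcp_pos: [437.6, 138.3, 51.5]
ft_force: [1.2, -0.1, -0.8]
opening: 39.4
```

```bash
python3 -m pendant '[[[0,0,-0.01],[0,0,0],0.03],[[0,0,-0.02],[0,0,0],0.03],[[0,0,-0.03],[0,0,0],0.03],[[0,0,-0.03],[0,0,0],0.03],[[0,0,0],[0,0,0],0.03]]'|grep -v rot;python3 -c "
from h import *
plan((553,-330,130),94)
T=cv2.imread('pics/top0.png')
g=cv2.cvtColor(T,cv2.COLOR_BGR2GRAY)[130:190,360:420]
ci=cv2.HoughCircles(cv2.resize(g,None,fx=4,fy=4,interpolation=cv2.INTER_CUBIC),cv2.HOUGH_GRADIENT,1.5,100,param1=120,param2=15,minRadius=76,maxRadius=100)
for q in ci[0][:2]:
    u,v=360+q[0]/4-.375,130+q[1]/4-.375;print(u,v,q[2]/4,plane('top',(u,v),42))"
```

```text
time: 27.35
tcp_pos: [437.2, 137.9, 146.3]
ft_force: [-0.2, 0.6, -0.6]
opening: 39.4
t 27.35 tcp [437.2 137.9 146.3] yaw 93.9 F [-0.2  0.6 -0.6] open 39.4
d_tool(m) [-0.4747  0.0841  0.0146] rot [ 0.2 -0.2 -0.1]
391.3125 158.3125 20.65 [ 552.3 -327.8   42. ]
```

```bash
python3 -m pendant '[[[-0.025,0.004,0],[0,0,0],0.03],[[-0.04,0.007,0],[0,0,0],0.03],[[-0.045,0.008,0],[0,0,0],0.03],[[-0.045,0.008,0],[0,0,0],0.03],[[-0.045,0.008,0],[0,0,0],0.03]]'|grep -v rot;python3 -m pendant '[[[-0.045,0.008,0],[0,0,0],0.03],[[-0.045,0.008,0],[0,0,0],0.03],[[-0.045,0.008,0],[0,0,0],0.03],[[-0.04,0.007,0],[0,0,0],0.03],[[-0.03,0.005,0],[0,0,0],0.03]]'|grep -v rot;python3 -m pendant '[[[-0.015,0.003,0],[0,0,0],0.03],[[0,0,0],[0,0,0],0.03]]'|grep -v rot;python3 -c "
from h import *
plan((552.5,-328.5,90),94)"
```

```text
time: 27.98
tcp_pos: [485.6, -60.5, 144.0]
ft_force: [0.7, -1.1, -0.3]
opening: 39.4
time: 28.6
tcp_pos: [535.8, -269.8, 139.1]
ft_force: [-0.1, 0.2, 0.3]
opening: 39.3
time: 28.85
tcp_pos: [539.0, -286.6, 137.5]
ft_force: [-0.1, 0.6, -1.4]
opening: 39.4
t 28.85 tcp [ 539.  -286.6  137.5] yaw 94.1 F [-0.1  0.6 -1.4] open 39.4
d_tool(m) [-0.0431  0.0107  0.0471] rot [-0.3 -0.4  0.1]
```

```bash
python3 -m pendant '[[[-0.03,0.007,0],[0,0,0],0.03],[[-0.015,0.004,0.01],[0,0,0],0.03],[[0,0,0.015],[0,0,0],0.03],[[0,0,0.012],[-0.3,-0.4,0],0.03],[[0,0,0],[0,0,0],0.03]]'|grep -v rot;python3 -c "
from h import *
plan((552.5,-328.5,62),94)
S=r.snapshot('side');T=r.snapshot('top')
cv2.imwrite('pics/s9.png',np.hstack([cv2.resize(S[220:340,290:430],(500,429)),cv2.resize(T[110:230,340:424],(300,429))]))"
```

```text
time: 29.48
tcp_pos: [552.8, -321.2, 95.1]
ft_force: [-0.4, 0.4, -1.0]
opening: 39.4
t 29.48 tcp [ 552.8 -321.2   95.1] yaw 94.6 F [-0.4  0.4 -1. ] open 39.4
d_tool(m) [-0.0076 -0.0008  0.033 ] rot [-0.2 -0.5  0.6]
```

View pics/s9.png

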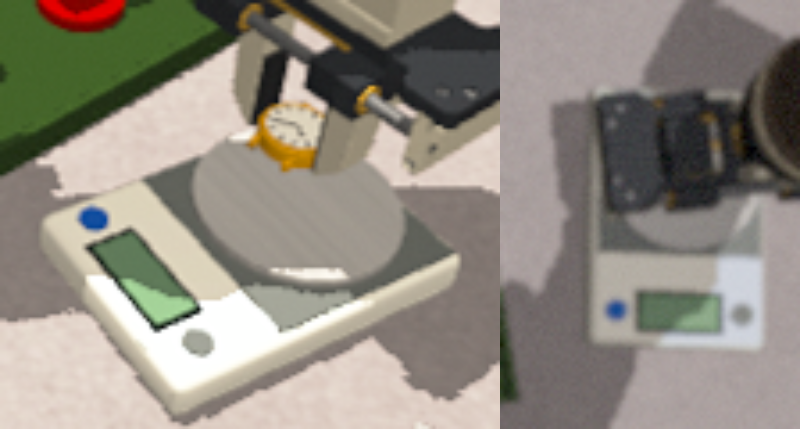

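The head is held level and dial up over the pan. The pan ellipse in the side view is centred at about (298,207) in the left crop.

```bash
python3 -m pendant '[[[-0.007,0,0.01],[-0.2,-0.5,0.5],0.03],[[0,0,0.008],[0,0,0],0.03],[[0,0,0],[0,0,0],0.03]]'|grep -v rot;python3 -c "
from h import *
plan((552.5,-328.5,62),94)
print(plane('side',(373.5,277.8),42))"
```

```text
time: 29.95
tcp_pos: [554.6, -329.1, 77.8]
ft_force: [-0.2, 0.3, -0.4]
opening: 39.3
t 29.95 tcp [ 554.6 -329.1   77.8] yaw 94.0 F [-0.2  0.3 -0.4] open 39.3
d_tool(m) [ 0.0008 -0.0021  0.0158] rot [0.2 0.1 0. ]
[ 550.3 -335.4   42. ]
```

```bash
python3 -m pendant '[[[-0.002,-0.003,0.006],[0,0,0],0.03],[[0,0,0.005],[0,0,0],0.03],[[0,0,0],[0,0,0],0.03]]'|grep -v rot;python3 -c "
from h import *
plan((551.5,-331,61.5),94)"
```

```text
time: 30.32
tcp_pos: [551.5, -331.7, 66.1]
ft_force: [-0.3, -0.1, -0.8]
opening: 39.3
t 30.32 tcp [ 551.5 -331.7   66.1] yaw 94.0 F [-0.3 -0.1 -0.8] open 39.3
d_tool(m) [ 0.0007 -0.      0.0046] rot [0.2 0.1 0. ]
```

```bash
python3 -m pendant '[[[0,0,0.003],[0,0,0],0.03],[[0,0,0.002],[0,0,0],0.03],[[0,0,0],[0,0,0],0.03]]'|grep -v rot; python3 -m pendant '[[[0,0,0.002],[0,0,0],0.03],[[0,0,0],[0,0,0],0.03]]';python3 - <<'E'
from h import *
S=r.snapshot('side');cv2.imwrite('pics/side10.png',S)
cv2.imwrite('pics/s10.png',cv2.resize(S[235:305,335:435],(800,560),interpolation=cv2.INTER_CUBIC))
E
```

```text
time: 30.7
tcp_pos: [551.9, -331.8, 61.1]
ft_force: [0.1, 0.3, -1.0]
opening: 39.2
time: 30.95
tcp_pos: [552.3, -331.9, 60.8]
eef_rot: [[-0.07, 0.998, 0.006], [0.998, 0.07, -0.003], [-0.003, 0.006, -1.0]]
ft_force: [0.7, -0.4, -0.4]
opening: 39.4
```

View pics/s10.png

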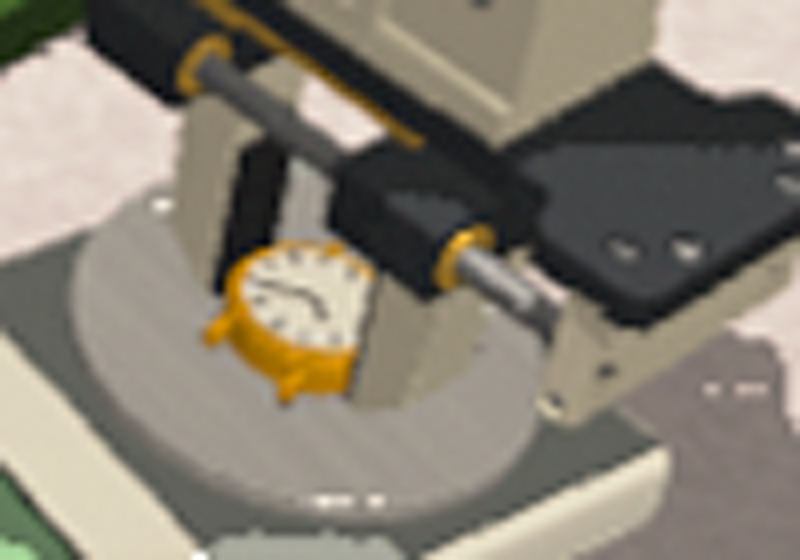

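The head rests on the pan near its middle (head 300,320, pan centre about 305,345), and z stalls at 60.8. I'll release it.

```bash
python3 -m pendant '[[[0,0,0],[0,0,0],0.05],[[0,0,0],[0,0,0],0.06],[[0,0,0],[0,0,0],0.06],[[0,0,0],[0,0,0],0.06]]'|grep -v rot;python3 -m pendant '[[[0,0,-0.015],[0,0,0],0.06],[[0,0,-0.03],[0,0,0],0.06],[[0,0,-0.03],[0,0,0],0.06],[[0.04,0,-0.01],[0,0,0],0.05],[[0.05,0,0],[0,0,0],0.04]]'|grep -v rot;python3 -m pendant '[[[0.05,0,0],[0,0,0],0.022],[[0.05,0,0],[0,0,0],0.022],[[0.05,0,0],[0,0,0],0.022],[[0.05,0,0],[0,0,0],0.022]]'|grep -v rot;python3 - <<'E'
from h import *
plan((526,27,100),92)
T=r.snapshot('top');S=r.snapshot('side');cv2.imwrite('pics/top11.png',T);cv2.imwrite('pics/side11.png',S)
for n,im,b in(('top',T,(366,130,420,185)),('side',S,(335,240,410,310))):
    m=cv2.inRange(cv2.cvtColor(im,cv2.COLOR_BGR2HSV),np.array((12,120,90)),np.array((35,255,255)))[b[1]:b[3],b[0]:b[2]]
    (u,v),rd=cv2.minEnclosingCircle(cv2.findNonZero(m));u+=b[0];v+=b[1];print(n,u,v,rd,plane(n,(u,v),48))
cv2.imwrite('pics/s11.png',np.hstack([cv2.resize(T[125:185,365:420],(400,436),interpolation=cv2.INTER_CUBIC),cv2.resize(S[235:305,335:400],(400,436),interpolation=cv2.INTER_CUBIC)]))
E
```

```text
time: 31.5
tcp_pos: [552.4, -331.9, 60.5]
ft_force: [0.6, 0.3, 0.1]
opening: 59.7
time: 32.12
tcp_pos: [545.8, -245.3, 152.1]
ft_force: [0.2, 0.3, 0.6]
opening: 44.6
time: 32.62
tcp_pos: [534.1, -40.5, 156.1]
ft_force: [-0.1, 0.6, -0.3]
opening: 22.1
t 32.62 tcp [534.1 -40.5 156.1] yaw 93.5 F [-0.1  0.6 -0.3] open 22.1
d_tool(m) [ 0.0683 -0.0049  0.0555] rot [0.9 0.5 1.5]
top 393.8095245361328 158.23809432983398 8.524441719055176 [ 551.5 -331.9   48. ]
side 373.5 275.0 12.855060577392578 [ 550.4 -333.9   48. ]
```

View pics/s11.png

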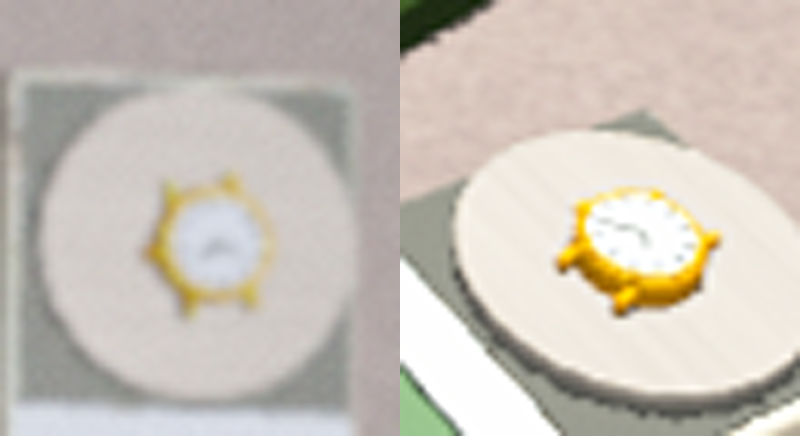

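The gold head is dial up on the pan. In the top crop it is at (215,245) against the pan's (199,245), and most of that is parallax, so it is about 2 mm off. Back to the handle to shut the drawer.

```bash
python3 -m pendant '[[[0.04,-0.003,0.02],[0,0,1],0.022],[[0.028,-0.002,0.02],[0.9,0.5,0.5],0.022],[[0,0,0.012],[0,0,0],0.022],[[0,0,0],[0,0,0],0.022]]'|head -2;python3 -c "
from h import *
plan((526,27.5,75),92)"
```

```text
time: 33.22
tcp_pos: [527.8, 32.6, 106.3]
t 33.23 tcp [527.8  32.6 106.3] yaw 92.5 F [-0.4  0.6  1. ] open 21.8
d_tool(m) [-0.0051 -0.0022  0.0313] rot [ 0.4 -0.2  0.5]
```

```bash
python3 -m pendant '[[[-0.005,-0.002,0.014],[0.4,0,0.5],0.022],[[0,0,0.012],[0,0,0],0.022],[[0,0,0],[0,0,0],0.022]]'|head -2;python3 -c "
from h import *
plan((526,28.5,45),92)"
```

```text
time: 33.6
tcp_pos: [526.9, 23.8, 79.7]
t 33.6 tcp [526.9  23.8  79.7] yaw 91.7 F [-0.4 -0.  -0.3] open 21.9
d_tool(m) [ 0.0046 -0.0008  0.0347] rot [ 0.  -0.1 -0.3]
```

```bash
python3 -m pendant '[[[0.005,0,0.005],[0,0,0],0.022],[[0,0,0],[0,0,0],0.022],[[0,0,0.012],[0,0,0],0.022],[[0,0,0.012],[0,0,0],0.022],[[0,0,0],[0,0,0],0.022]]'|grep -v rot;python3 -c "
from h import *
plan((526,28.5,45),92)"
```

```text
time: 34.22
tcp_pos: [527.0, 29.3, 48.9]
ft_force: [0.1, -0.7, -0.6]
opening: 21.9
t 34.23 tcp [527.   29.3  48.9] yaw 91.7 F [ 0.1 -0.7 -0.6] open 21.9
d_tool(m) [-0.0008 -0.001   0.0039] rot [ 0.1 -0.1 -0.3]
```

```bash
python3 -m pendant '[[[0,0,0.003],[0,0,0],0.0],[[0,0,0],[0,0,0],0.0],[[0,0,0],[0,0,0],0.0],[[0,0,0],[0,0,0],0.0]]' 30|grep -v rot; python3 -m pendant '[[[0.01,0,0],[0,0,0],0.0],[[0.025,0,0],[0,0,0],0.0],[[0.03,0,0],[0,0,0],0.0],[[0.03,0,0],[0,0,0],0.0],[[0,0,0],[0,0,0],0.0]]'|grep -v rot;python3 -c "
from h import *
plan((521.6,176,46),92)"
```

```text
time: 34.72
tcp_pos: [526.8, 29.3, 45.4]
ft_force: [0.6, -0.1, -3.8]
opening: 8.7
time: 35.35
tcp_pos: [523.4, 127.2, 45.5]
ft_force: [1.8, 1.8, -6.5]
opening: 9.0
t 35.35 tcp [523.4 127.2  45.5] yaw 91.6 F [ 1.8  1.8 -6.5] open 9.0
d_tool(m) [ 0.0489 -0.0005 -0.0005] rot [ 0.  -0.  -0.4]
```

```bash
python3 -m pendant '[[[0.02,0,0],[0,0,0],0.0],[[0.015,0,0],[0,0,0],0.0],[[0.008,0,0],[0,0,0],0.0],[[0.005,0,0],[0,0,0],0.0],[[0.003,0,0],[0,0,0],0.0]]'|grep -v rot;python3 -m pendant '[[[0.004,0,0],[0,0,0],0.0],[[0.004,0,0],[0,0,0],0.0],[[0,0,0],[0,0,0],0.0]]'|grep -v rot
```

```text
time: 35.98
tcp_pos: [521.8, 176.1, 45.4]
ft_force: [0.9, -10.4, 0.7]
opening: 8.8
time: 36.35
tcp_pos: [521.8, 175.6, 45.4]
ft_force: [0.9, 1.3, -3.8]
opening: 9.1
```

```bash
python3 -m pendant '[[[0,0,0],[0,0,0],0.022],[[0,0,0],[0,0,0],0.022],[[0,0,0],[0,0,0],0.022]]'|grep -v rot;python3 -m pendant '[[[0,0,-0.02],[0,0,0],0.022],[[0,0,-0.03],[0,0,0],0.022],[[0,0,-0.035],[0,0,0],0.03],[[0,0,-0.02],[0,0,0],0.05],[[0,0,0],[0,0,0],0.07]]'|grep -v rot;python3 - <<'E'
from h import *
plan((452.4,-116.7,125),95.3)
T=r.snapshot('top');S=r.snapshot('side');cv2.imwrite('pics/top12.png',T);cv2.imwrite('pics/side12.png',S)
a=cv2.resize(T[110:240,260:350],(415,600),interpolation=cv2.INTER_CUBIC)
b=cv2.resize(T[80:220,80:205],(385,431),interpolation=cv2.INTER_CUBIC);b=np.vstack([b,np.zeros((169,385,3),np.uint8)])
cv2.imwrite('pics/s12.png',np.hstack([a,b]))
E
```

```text
time: 36.72
tcp_pos: [522.3, 176.4, 46.1]
ft_force: [-0.2, 0.2, 0.1]
opening: 21.5
time: 37.35
tcp_pos: [522.4, 178.6, 154.1]
ft_force: [0.1, -0.4, 0.1]
opening: 45.5
t 37.35 tcp [522.4 178.6 154.1] yaw 91.1 F [ 0.1 -0.4  0.1] open 45.5
d_tool(m) [-0.2936 -0.0754  0.0321] rot [-0.1  0.5 -4.2]
```

View pics/s12.png

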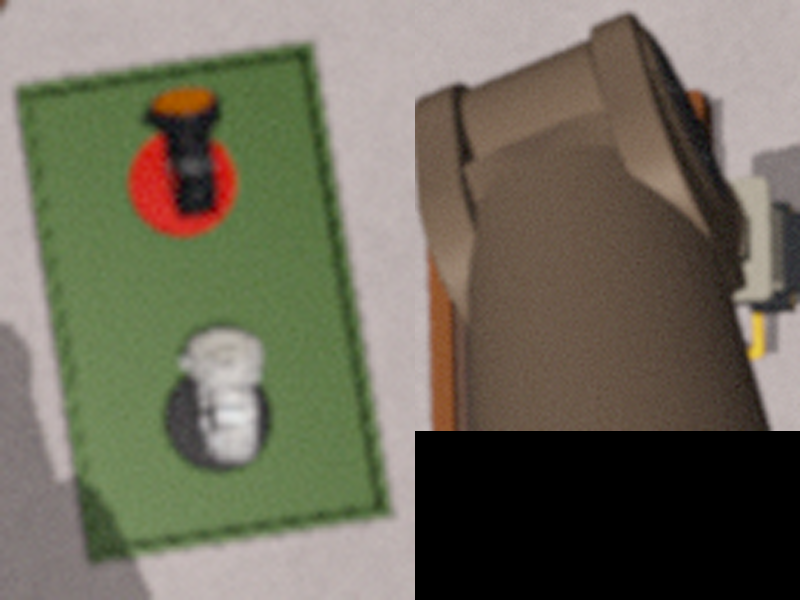

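Both stands stand well inside the tray: red base at crop (183,184), black base at (218,417), facings unchanged.

```bash
python3 - <<'E'
from h import *
T=cv2.imread('pics/top12.png')
c=lambda u,v:(260+u/4.611-.39,110+v/4.615-.39)
print('red',plane('top',c(183,184),16),'blk',plane('top',c(218,417),16))
m=cv2.inRange(cv2.cvtColor(T,cv2.COLOR_BGR2HSV),np.array((0,120,60)),np.array((8,255,255)))[110:180,260:340]
(u,v),rd=cv2.minEnclosingCircle(max(cv2.findContours(m,0,1)[0],key=cv2.contourArea));print('red mask',plane('top',(u+260,v+110),16),rd)
E
python3 -m pendant '[[[-0.03,-0.008,0],[0,0,-1],0.07],[[-0.05,-0.013,0],[0,0,-1],0.07],[[-0.055,-0.014,0],[0,0,-1],0.07],[[-0.055,-0.014,0],[0,0,-1],0.07],[[-0.045,-0.012,0],[0,0,0],0.07]]'|head -2; python3 -m pendant '[[[-0.03,-0.008,0],[0,0,0],0.07],[[-0.02,-0.004,0.01],[0,0,0],0.07],[[0,0,0],[0,0,0],0.07]]'|head -2;python3 -c "
from h import *
plan((452.4,-116.7,90),95.3)"
```

```text
red [582.6 -99.7  16. ] blk [ 452.1 -115.9   16. ]
red mask [584.2 -98.8  16. ] 11.552370071411133
time: 38.08
tcp_pos: [470.8, -62.2, 149.2]
time: 38.45
tcp_pos: [460.0, -118.8, 136.6]
t 38.45 tcp [ 460.  -118.8  136.6] yaw 95.3 F [-1.  -0.1 -0. ] open 70.0
d_tool(m) [ 0.0033 -0.0064  0.0467] rot [-1.1  0.6  0. ]
```

```bash
python3 -m pendant '[[[0.003,-0.008,0.01],[-1.1,0.6,0],0.07],[[0,0,0.025],[0,0,0],0.07],[[0,0,0.02],[0,0,0],0.07],[[0,0,0],[0,0,0],0.07]]'|head -2;python3 -c "
from h import *
plan((449.5,-116.2,45),95.3)"
```

```text
time: 38.95
tcp_pos: [451.3, -111.9, 79.0]
t 38.95 tcp [ 451.3 -111.9   79. ] yaw 95.5 F [-1.3 -0.6  0.5] open 70.0
d_tool(m) [-0.0043 -0.0022  0.034 ] rot [-0.1 -0.2  0.2]
```

```bash
python3 -m pendant '[[[-0.004,-0.002,0.012],[0,0,0],0.07],[[0,0,0.014],[0,0,0],0.07],[[0,0,0.004],[0,0,0],0.07],[[0,0,0],[0,0,0],0.07]]'|head -2;python3 -c "
from h import *
plan((449.5,-116.2,45),95.3)"
```

```text
time: 39.45
tcp_pos: [450.6, -115.2, 48.0]
t 39.45 tcp [ 450.6 -115.2   48. ] yaw 95.6 F [-0.3  0.7  1.4] open 69.8
d_tool(m) [-0.0009 -0.0012  0.003 ] rot [-0.  -0.2  0.3]
```

```bash
python3 -m pendant '[[[-0.001,-0.001,0.003],[0,0,0],0.05],[[0,0,0],[0,0,0],0.03],[[0,0,0],[0,0,0],0.01],[[0,0,0],[0,0,0],0.01],[[0,0,0],[0,0,0],0.01]]' 25|head -2; python3 -m pendant '[[[0,0,0],[0,0,0],0.01],[[0,0,0],[0,0,0],0.01],[[0,0,0],[0,0,0],0.01]]' 25|grep -v rot;python3 -m pendant '[[[0,0,-0.015],[0,0,0],0.01],[[0,0,-0.025],[0,0,0],0.01],[[0,0,-0.025],[0,0,0],0.01],[[0,0,0],[0,0,0],0.01]]' 25|grep -v rot;python3 -c "
from h import *
plan((455,112,100),95.3)"
```

```text
time: 40.08
tcp_pos: [450.3, -116.5, 45.7]
time: 40.45
tcp_pos: [450.3, -116.5, 45.7]
ft_force: [0.2, 0.2, 0.8]
opening: 21.2
time: 40.95
tcp_pos: [449.0, -116.4, 111.4]
ft_force: [0.8, -0.1, -3.2]
opening: 21.6
t 40.95 tcp [ 449.  -116.4  111.4] yaw 95.6 F [ 0.8 -0.1 -3.2] open 21.6
d_tool(m) [0.2266 0.0283 0.0121] rot [-0.1 -0.2  0.3]
```

```bash
python3 -m pendant '[[[0.02,0.002,0],[0,0,0],0.01],[[0.04,0.005,0],[0,0,0],0.01],[[0.045,0.006,0],[0,0,0],0.01],[[0.045,0.006,0],[0,0,0],0.01],[[0.03,0.004,0],[0,0,0],0.01]]'|grep -v rot;python3 -m pendant '[[[0.02,0.002,0],[0,0,0],0.01],[[0.008,0.001,0],[0,0,0],0.01],[[0,0,0],[0,0,0],0.01]]'|grep -v rot;python3 -c "
from h import *
plan((456.1,112,45),95.3)"
```

```text
time: 41.58
tcp_pos: [452.5, 67.3, 107.4]
ft_force: [1.0, 0.4, -1.9]
opening: 21.3
time: 41.95
tcp_pos: [451.1, 98.3, 104.7]
ft_force: [1.0, -0.2, -1.6]
opening: 21.4
t 41.95 tcp [451.1  98.3 104.7] yaw 95.5 F [ 1.  -0.2 -1.6] open 21.4
d_tool(m) [0.013  0.0069 0.0597] rot [-0.6 -0.1  0.2]
```

```bash
python3 -m pendant '[[[0.013,0.007,0.015],[-0.6,0,0],0.01],[[0,0,0.02],[0,0,0],0.01],[[0,0,0.01],[0,0,0],0.01],[[0,0,0],[0,0,0],0.01]]'|grep -v rot;python3 -c "
from h import *
plan((456.1,112,41),95.3)"
```

```text
time: 42.45
tcp_pos: [457.0, 107.5, 58.0]
ft_force: [0.0, -0.6, -1.6]
opening: 21.7
t 42.45 tcp [457.  107.5  58. ] yaw 95.2 F [ 0.  -0.6 -1.6] open 21.7
d_tool(m) [ 0.0045 -0.0005  0.017 ] rot [ 0.  -0.  -0.1]
```

```bash
python3 -m pendant '[[[0.004,-0.001,0.005],[0,0,0],0.01],[[0,0,0.004],[0,0,0],0.01],[[0,0,0],[0,0,0],0.01]]'|grep -v rot;python3 -c "
from h import *
plan((456.1,112,41),95.3)"
```

```text
time: 42.82
tcp_pos: [456.3, 111.2, 49.4]
ft_force: [0.2, 0.5, -1.8]
opening: 21.2
t 42.83 tcp [456.3 111.2  49.4] yaw 95.1 F [ 0.2  0.5 -1.8] open 21.2
d_tool(m) [ 0.0008 -0.0001  0.0084] rot [ 0.1 -0.  -0.2]
```

```bash
python3 -m pendant '[[[0.001,0,0.005],[0,0,0],0.01],[[0,0,0.003],[0,0,0],0.01],[[0,0,0],[0,0,0],0.01]]'|grep -v rot;python3 -m pendant '[[[0,0,0.002],[0,0,0],0.01],[[0,0,0],[0,0,0],0.01]]'|grep -v rot;python3 - <<'E'
from h import *
plan((456.1,112,41),95.3)
a=np.linspace(0,2*np.pi,200)
im=r.snapshot('side');cv2.imwrite('pics/side13.png',im)
for zb in(0,3,6):
    P=np.array([proj('side',(458+30*np.cos(t),112.3+30*np.sin(t),zb)) for t in a]);print(zb,P.max(0))
for f in('side0','side13'):
    S=cv2.imread(f'pics/{f}.png')[180:210,210:245];m=(S.max(2)<50).astype(np.uint8)
    n,l,s,c=cv2.connectedComponentsWithStats(m);q=s[1:][s[1:,4].argmax()];print(f,q[0]+210,q[0]+q[2]+210,'low',q[1]+q[3]+179.5,q[4])
E
```

```text
time: 43.2
tcp_pos: [456.5, 112.5, 41.2]
ft_force: [-0.2, 0.2, -0.6]
opening: 21.6
time: 43.45
tcp_pos: [456.8, 112.5, 39.6]
ft_force: [0.1, -0.0, -1.7]
opening: 21.3
t 43.45 tcp [456.8 112.5  39.6] yaw 95.1 F [ 0.1 -0.  -1.7] open 21.3
d_tool(m) [-0.0005 -0.0008 -0.0014] rot [ 0.2 -0.1 -0.2]
0 [237.5 201.1]
3 [237.4 200.1]
6 [237.4 199.2]
side0 216 238 low 200.5 194
side13 216 238 low 200.5 192
```

Identical footprint to the start image (216–238, low row 200.5), so the stand is down on its spot. Releasing and going for the red one.

```bash
python3 -m pendant '[[[0,0,0],[0,0,0],0.03],[[0,0,0],[0,0,0],0.05],[[0,0,0],[0,0,0],0.06],[[0,0,0],[0,0,0],0.06]]'|grep -v rot;python3 -m pendant '[[[0,0,-0.02],[0,0,0],0.06],[[0,0,-0.03],[0,0,0],0.06],[[0,0,-0.03],[0,0,0],0.06],[[0,0,-0.01],[0,0,0],0.06],[[0,0,0],[0,0,0],0.06]]'|grep -v rot;python3 -c "
from h import *
plan((580.5,-99.5,120),98.2)"
```

```text
time: 44.0
tcp_pos: [457.2, 112.6, 39.7]
ft_force: [0.7, 0.2, 0.1]
opening: 55.5
time: 44.62
tcp_pos: [456.2, 112.3, 131.4]
ft_force: [0.3, 0.6, 0.1]
opening: 59.9
t 44.62 tcp [456.2 112.3 131.4] yaw 95.1 F [0.3 0.6 0.1] open 59.9
d_tool(m) [-0.2221  0.1047  0.0115] rot [ 0.1 -0.  -3.1]
```

```bash
python3 -m pendant '[[[-0.03,0.014,0],[0,0,-1],0.07],[[-0.045,0.021,0],[0,0,-1],0.07],[[-0.045,0.021,0],[0,0,-1],0.07],[[-0.045,0.021,0],[0,0,0],0.07],[[-0.03,0.014,0],[0,0,0],0.07]]'|head -2; python3 -m pendant '[[[-0.015,0.007,0],[0,0,0],0.07],[[0,0,0],[0,0,0],0.07]]'|head -2;python3 -c "
from h import *
plan((580.5,-99.5,90),98.2)"
```

```text
time: 45.25
tcp_pos: [570.6, -71.4, 124.6]
time: 45.5
tcp_pos: [579.5, -87.6, 121.9]
t 45.5 tcp [579.5 -87.6 121.9] yaw 98.5 F [-0.8  1.2  0.7] open 70.4
d_tool(m) [-0.012  -0.0005  0.0319] rot [-0.5 -0.1  0.3]
```

```bash
python3 -m pendant '[[[-0.01,0,0.01],[0,0,0],0.07],[[0,0,0.025],[0,0,0],0.07],[[0,0,0.02],[0,0,0],0.07],[[0,0,0],[0,0,0],0.07]]'|head -2;python3 -c "
from h import *
plan((580.5,-99.5,45),98.2)"
```

```text
time: 46.0
tcp_pos: [577.8, -93.1, 63.4]
t 46.0 tcp [577.8 -93.1  63.4] yaw 98.9 F [ 0.2  1.1 -0.1] open 70.1
d_tool(m) [-0.0068  0.0019  0.0183] rot [-0.7 -0.3  0.7]
```

```bash
python3 -m pendant '[[[-0.006,0.002,0.008],[-0.7,0,0.5],0.07],[[0,0,0.006],[0,0,0],0.07],[[0,0,0],[0,0,0],0.07]]'|head -2;python3 -c "
from h import *
plan((580.5,-99.5,45),98.2)"
```

```text
time: 46.38
tcp_pos: [581.2, -98.4, 49.6]
t 46.38 tcp [581.2 -98.4  49.6] yaw 98.4 F [-0.7 -0.1 -0.6] open 70.0
d_tool(m) [-0.001  -0.0009  0.0046] rot [ 0.2 -0.3  0.2]
```

```bash
python3 -m pendant '[[[-0.001,-0.001,0.004],[0,0,0],0.05],[[0,0,0],[0,0,0],0.03],[[0,0,0],[0,0,0],0.01],[[0,0,0],[0,0,0],0.01],[[0,0,0],[0,0,0],0.01]]' 25|head -2; python3 -m pendant '[[[0,0,0],[0,0,0],0.01],[[0,0,0],[0,0,0],0.01],[[0,0,0],[0,0,0],0.01]]' 25|grep -v rot;python3 -m pendant '[[[0,0,-0.015],[0,0,0],0.01],[[0,0,-0.025],[0,0,0],0.01],[[0,0,-0.025],[0,0,0],0.01],[[0,0,0],[0,0,0],0.01]]' 25|grep -v rot;python3 -c "
from h import *
plan((577.8,106.3,100),98.4)"
```

```text
time: 47.0
tcp_pos: [581.0, -99.6, 46.3]
time: 47.38
tcp_pos: [581.0, -99.7, 46.4]
ft_force: [0.0, 0.1, 0.6]
opening: 21.4
time: 47.88
tcp_pos: [580.0, -99.8, 114.7]
ft_force: [-0.0, -0.7, -2.0]
opening: 21.1
t 47.88 tcp [580.  -99.8 114.7] yaw 98.4 F [-0.  -0.7 -2. ] open 21.1
d_tool(m) [0.2041 0.0279 0.0158] rot [ 0.2 -0.3  0. ]
```

```bash
python3 -m pendant '[[[0.02,0.003,0],[0,0,0],0.01],[[0.035,0.005,0],[0,0,0],0.01],[[0.04,0.006,0],[0,0,0],0.01],[[0.04,0.006,0],[0,0,0],0.01],[[0.025,0.004,0],[0,0,0],0.01]]'|grep -v rot;python3 -m pendant '[[[0.015,0.002,0],[0,0,0],0.01],[[0.005,0.001,0],[0,0,0],0.01],[[0,0,0],[0,0,0],0.01]]'|grep -v rot;python3 -c "
from h import *
plan((578,106.7,45),98.4)"
```

```text
time: 48.5
tcp_pos: [576.9, 69.9, 111.3]
ft_force: [0.0, 0.7, -2.4]
opening: 21.4
time: 48.88
tcp_pos: [575.0, 94.5, 109.4]
ft_force: [0.3, -0.8, -2.9]
opening: 21.4
t 48.88 tcp [575.   94.5 109.4] yaw 98.6 F [ 0.3 -0.8 -2.9] open 21.4
d_tool(m) [0.0112 0.0052 0.0645] rot [-0.4 -0.4  0.2]
```

```bash
python3 -m pendant '[[[0.012,0.005,0.015],[-0.4,-0.4,0],0.01],[[0,0,0.02],[0,0,0],0.01],[[0,0,0.012],[0,0,0],0.01],[[0,0,0],[0,0,0],0.01]]'|grep -v rot;python3 -c "
from h import *
plan((578,106.7,42),98.4)"
```

```text
time: 49.38
tcp_pos: [578.6, 105.8, 59.0]
ft_force: [0.2, -0.5, -1.9]
opening: 21.1
t 49.38 tcp [578.6 105.8  59. ] yaw 98.3 F [ 0.2 -0.5 -1.9] open 21.1
d_tool(m) [ 0.001  -0.0005  0.017 ] rot [ 0.1  0.1 -0.1]
```

```bash
python3 -m pendant '[[[0.001,-0.001,0.005],[0,0,0],0.01],[[0,0,0.004],[0,0,0],0.01],[[0,0,0.003],[0,0,0],0.01],[[0,0,0],[0,0,0],0.01]]'|grep -v rot;python3 -m pendant '[[[0,0,0.003],[0,0,0],0.01],[[0,0,0],[0,0,0],0.01]]'|grep -v rot;python3 -c "
from h import *
plan((578,106.7,41),98.4)"
```

```text
time: 49.88
tcp_pos: [578.3, 106.6, 47.2]
ft_force: [0.3, -0.2, -2.3]
opening: 21.4
time: 50.12
tcp_pos: [578.6, 106.6, 44.4]
ft_force: [0.3, 0.0, -3.1]
opening: 21.5
t 50.12 tcp [578.6 106.6  44.4] yaw 98.3 F [ 0.3  0.  -3.1] open 21.5
d_tool(m) [ 0.0002 -0.0006  0.0034] rot [ 0.2  0.1 -0.1]
```

```bash
python3 -m pendant '[[[0,-0.0005,0.003],[0,0,0],0.01],[[0,0,0.002],[0,0,0],0.01],[[0,0,0],[0,0,0],0.01]]'|grep -v rot;python3 - <<'E'
from h import *
im=r.snapshot('side');cv2.imwrite('pics/side14.png',im)
for f in('side0','side14'):
    S=cv2.imread(f'pics/{f}.png');m=cv2.inRange(cv2.cvtColor(S,cv2.COLOR_BGR2HSV),np.array((0,140,50)),np.array((8,255,255)))[165:200,250:290];x,y,w,h=cv2.boundingRect(m);print(f,x+250,x+w+250,'low',y+h+164.5,'area',cv2.countNonZero(m))
E
```

```text
time: 50.5
tcp_pos: [578.2, 106.5, 40.4]
ft_force: [1.6, -0.5, -2.1]
opening: 21.6
side0 257 277 low 189.5 area 204
side14 257 277 low 189.5 area 185
```

Footprint matches the start (257–277, low row 189.5). Releasing, retreating clear, and doing the final check.

```bash
python3 -m pendant '[[[0,0,0],[0,0,0],0.03],[[0,0,0],[0,0,0],0.05],[[0,0,0],[0,0,0],0.06],[[0,0,0],[0,0,0],0.06]]'|grep -v rot;python3 -m pendant '[[[0,0,-0.02],[0,0,0],0.06],[[0,0,-0.03],[0,0,0],0.06],[[0,0,-0.035],[0,0,0],0.06],[[0,0,-0.035],[0,0,0],0.06],[[0,0,-0.03],[0,0,0],0.06]]'|grep -v rot;python3 -m pendant '[[[-0.04,-0.02,-0.02],[0,0,0],0.06],[[-0.05,-0.02,-0.01],[0,0,0],0.06],[[-0.05,-0.02,0],[0,0,0],0.06],[[-0.05,-0.02,0],[0,0,0],0.06],[[0,0,0],[0,0,0],0.06]]'|grep -v rot;python3 - <<'E'
from h import *
T=r.snapshot('top');S=r.snapshot('side');cv2.imwrite('pics/top15.png',T);cv2.imwrite('pics/side15.png',S)
a=cv2.resize(T[95:230,75:275],(800,540),interpolation=cv2.INTER_CUBIC)
cv2.imwrite('pics/f1.png',a)
cv2.imwrite('pics/f2.png',cv2.resize(S[90:330,110:430],(800,600),interpolation=cv2.INTER_CUBIC))
for f in('top0','top15'):
    I=cv2.imread(f'pics/{f}.png');H=cv2.cvtColor(I,cv2.COLOR_BGR2HSV)
    for n,lo,hi,b,z in(('red',(0,120,60),(8,255,255),(200,135,240,170),11),('hand',(15,120,80),(35,255,255),(172,145,200,205),46),('jar',(15,120,80),(35,255,255),(240,90,270,120),46),('blue',(105,110,50),(130,255,255),(135,165,160,190),44)):
        m=cv2.inRange(H,np.array(lo),np.array(hi))[b[1]:b[3],b[0]:b[2]];p=cv2.findNonZero(m)
        if p is None: print(f,n,'none');continue
        (u,v),rd=cv2.minEnclosingCircle(p);print(f,n,plane('top',(u+b[0],v+b[1]),z),round(rd,1))
E
```

```text
time: 51.05
tcp_pos: [578.8, 106.6, 40.5]
ft_force: [0.4, -0.5, 0.7]
opening: 55.5
time: 51.68
tcp_pos: [576.3, 106.2, 192.1]
ft_force: [-0.7, 0.3, -0.6]
opening: 60.0
time: 52.3
tcp_pos: [525.1, -98.2, 226.7]
ft_force: [0.0, 0.7, -0.6]
opening: 60.1
top0 red [587.8 106.   11. ] 14.1
top0 hand [519.2 198.3  46. ] 23.1
top0 jar [694.5  14.3  46. ] 8.1
top0 blue [515.8 289.9  44. ] 4.7
top15 red [589.2 112.4  11. ] 14.8
top15 hand [518.5 199.4  46. ] 23.6
top15 jar [694.5  13.   46. ] 8.1
top15 blue [515.5 290.2  44. ] 4.7
```

View pics/f2.png

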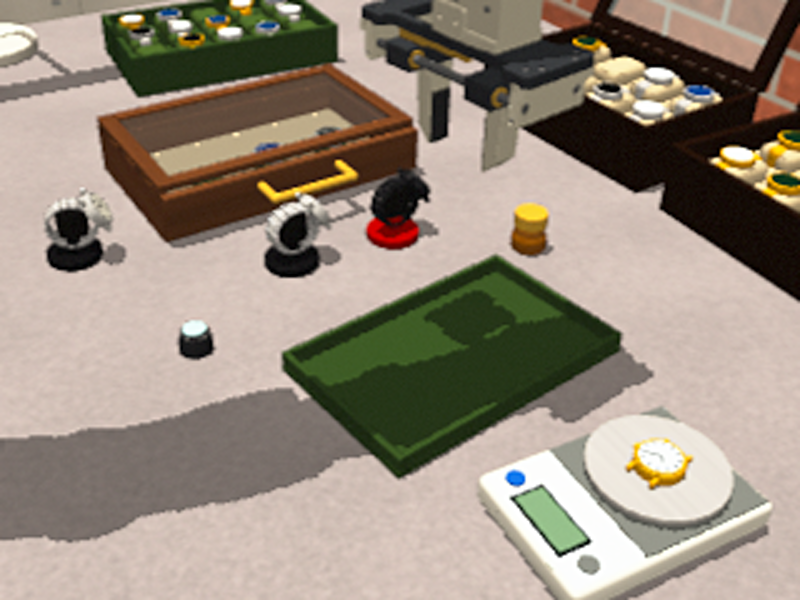

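The final view shows both stands upright before the shut drawer, the tray empty, the gold head dial up on the pan and the jar in place. The red reading (6 mm shift in y) includes dial pixels, so I'll recheck the base alone, then hand in.

```bash
python3 - <<'E'
from h import *
for f in('top0','top15'):
    I=cv2.imread(f'pics/{f}.png');m=cv2.inRange(cv2.cvtColor(I,cv2.COLOR_BGR2HSV),np.array((0,150,80)),np.array((6,255,255)))[135:170,200:240]
    (u,v),rd=cv2.minEnclosingCircle(max(cv2.findContours(m,0,1)[0],key=cv2.contourArea));print(f,'red',plane('top',(u+200,v+135),11),round(rd,1))
    B=I[190:213,205:232];mm=(B.max(2)<95).astype(np.uint8);x,y,w,h=cv2.boundingRect(mm);print('blk bbox',x+205,x+w+205,y+190,y+h+190)
for f in('side0','side15'):
    S=cv2.imread(f'pics/{f}.png');m=cv2.inRange(cv2.cvtColor(S,cv2.COLOR_BGR2HSV),np.array((0,140,50)),np.array((8,255,255)))[172:200,250:290];print(f,'red',cv2.boundingRect(m))
    q=(S[188:210,210:245].max(2)<50).astype(np.uint8);print('blk',cv2.boundingRect(q))
E
```

```text
top0 red [579.9 107.1  11. ] 10.8
blk bbox 207 229 190 211
top15 red [580.3 107.   11. ] 10.6
blk bbox 207 229 190 209
side0 red (7, 4, 20, 14)
blk (6, 0, 22, 13)
side15 red (7, 4, 21, 14)
blk (6, 0, 22, 13)
```

```bash
python3 -c "
from h import *
print(r.get_obs()['time'],r.hand_in())"
```

```text
the job is handed in; nothing more can be done
52.4 None
```

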